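Load a printed ring and hold it up to the curing lamp

ROBOT

A 6-joint arm with a two-finger parallel gripper is mounted at the origin on the work surface. World frame = base frame: x ahead of the robot, y to its left, z up, the work surface at z = 0. Lengths are in m, angles in rad, forces in N, time in s.
With the tool pointing down it reaches from about 0.35 to 0.8 m from the base axis. Payload 7.3 kg.
Tool frame: the origin (TCP) lies midway between the tips of the shut fingers; the grasp point (between the pads) lies 19 mm behind it; y points along the fingers, x is the direction in which the jaws open and shut, and the axes are right-handed (so a half turn about y gives the same grasp; the last joint's range is limited). The gripper opens to 85 mm and grips with 20 to 120 N. Pads are 22 mm wide; open, the fingers measure 114 mm over their backs; the gripper's body (76 mm by 85 mm) begins 54 mm behind the grasp point. The pads swing forward as they close: fully open they stand 13 mm farther back than shut.
Start: joints at [-1.271, 0.342, 1.524, -0, 1.275, -0.146], TCP at [0.226, -0.474, 0.231] pointing down, gripper open.
Joint ranges: [-2.53, 2.53], [-0.77, 2.02], [0.04, 2.7], [-1, 4.14], [0.28, 2.66], [-3.11, 3.11]. Speed limits (rad/s): [2.57, 2.57, 3.14, 3.14, 3.14, 3.14].

INTERFACE

Orientations are given as a unit quaternion [x, y, z, w].
In Python, from plant import sensors, vision, env, spotter gives the robot as it stands. The module is installed in compiled form; this text tells all that it offers.
- The arm moves only by the tool arm_command, never from a script. Its argument "steps" is a list of rows, each a list of 3 entries, a list of its own where there are three numbers: the closure, from -1 (fully open) to 1 (shut), then the shift along the tool's x, y, z normalised to -1 to 1, where 1 is 0.075 m, then the turn about the tool's y normalised to -1 to 1, where 1 is 60 degrees. A call has 1 to 10 rows; each row shifts and turns the pose as measured when the row begins, along the tool's axes as they then stand; what a row does not reach is not made up. A row lasts 1/12 s, in which the tool goes at most 41.7 mm and 7.16 degrees, less where a joint would pass 70% of its speed; a pose out of reach is approached as far as the arm can. A call with a number of a shift or a turn outside -1 to 1 is refused whole. A call with a gripper value outside its range is refused whole. The fingers move at their own pace and stop on an object; "squeeze" is the grip in N (left out, the last holds). Time passes only in rows, so rows that do not move let the fingers close. It gives the time, the measured TCP pose, the force and the opening at its end, in the units of the state.
- sensors.get_state(): the state, without advancing time (a new reading comes with each control period).
- vision.camera(name): name is "scene" or "side" or "wrist"; returns a dict with "frame" (400x640x3 uint8, blue, green, red), "mtx" (3x3 intrinsics, pixels), "T" (4x4, takes a point from camera to world coordinates). Camera axes: x right, y up, looking along -z (the intrinsics and any distortion apply to the point x, -y, -z); pixel columns grow to the right and rows downward; lengths in m; the calibration is good to about 2 mm. A picture is of the moment at which its call begins. There is no depth.
- env.sign_off(): hands the job in, once; it reports no verdict.
Trained networks look in a picture, given as the dict that the camera call returned (one of the last four; its "shot" number tells which), for a name from the list of things; names that differ only in an ending like _2 or _b are one class to them, and where a whole thing is asked for, a point or a joint stands for the part that bears it (a point fixed in the world has none). Each returns a list of dicts, best first, with "confidence" (0 to 1); they miss things now and then, are a little off and sometimes report something else, mostly with a low value. They report only what shows in the picture. A call takes as long as a camera call. They do not tell look-alikes from the thing itself.
- spotter.recognise(picture, label): "box" ([centre column, centre row, width, height] in pixels, round what is visible of it).
- spotter.place_of(picture, label): "pixel" ([column, row] in pixels: a listed point, or the origin of a listed thing).
The state is a dict: "time_s": time; "qpos": joint angles; "joint_velocities": joint speeds; "effort": joint torques, N m; "ee_pos": TCP position; "eef_rot": TCP orientation; "contact_force": force on the tool from outside, world axes, zero at the start; "torque": the same for the moment, N m; "opening": opening from 0.0 (shut) to 1.0 (fully open).
Only numpy, scipy, OpenCV 4.12 (cv2) and the standard library are available. Lean on these libraries where they do the work, as an engineer would, in place of code of your own. Each camera call takes 0.05 s, during which the arm holds its last target.

TASK

With the jig's lever still down, slide the orange napkin ring over the jig's upright spindle until it rests flat on the black seat, and let go of it. Then swing the red-knobbed cam lever up to its highest lift point, where it stands straight up, and finish while still holding it there: it springs back if let go, and past that point the spindle sinks again. Leave the other rings and everything else where they are.

Things in the scene. Friction and masses are not known exactly. Their poses are not given: they have to be found in the camera images.
- orange_ring: ORANGE rigid plastic napkin ring (short tube, open both ends) with a dotted white band, standing on end: outer diameter 48, inner diameter 40, wall 4, height 36 mm, about 40 g. Origin: centre of its underside, z along its axis.
- blue_ring: BLUE rigid plastic napkin ring (short tube, open both ends) with a dotted white band, standing on end: outer diameter 48, inner diameter 40, wall 4, height 36 mm, about 40 g. Origin: centre of its underside, z along its axis. Not to be used; leave it. The three rings stand in any order.
- green_ring: GREEN rigid plastic napkin ring (short tube, open both ends) with a dotted white band, standing on end: outer diameter 48, inner diameter 40, wall 4, height 36 mm, about 40 g. Origin: centre of its underside, z along its axis. Not to be used; leave it.
- jig: curing jig, bolted down (place and yaw vary): red base plate 180 (x) by 270 (y) by 12 mm. Origin: on the work surface, under the spindle's axis; z up; the lever lies on its +y side and at rest points along its -x; a black lamp head (70 x 48 mm, from 95 to 135 mm above the work surface) with a blue window stands on its -y side, its near face 82 mm from the spindle's axis.
- spindle: steel upright spindle on the jig's lift table: diameter 36 mm, straight for 38 mm above the seat, then tapering to 16 mm diameter at its top 50 mm above the seat. Origin: on its axis in the plane of the seat (top of the black disc, diameter 56 mm, 6 mm thick, on an aluminium plate 95 x 90 mm), 82.7 mm above the work surface with the lever down and 98 mm at the highest lift; z up. It moves straight up and down only, driven by the cam.
- cam_lever (a joint): angle of the cam lever (rad): 0 at its rest stop (leaning 1.2 rad from upright, towards the jig's -x), 1.2 standing straight up = highest lift, stop at 1.7 (past the top, lift falls again). It turns about the jig's y axis through lever_pivot. A return spring always pulls it back to 0; 2 to 3 N at the knob moves it.
- lever_knob (a point): centre of the red ball knob, diameter 30 mm, at the end of the lever, 140 mm from the pivot: about 93 mm above the work surface at rest, 182 mm with the lever upright. Free space all round it; it can be pinched from above along the jig's y axis and may turn in the grip about that axis.
- lever_pivot (a point): the lever's pivot, fixed on the jig: 90 mm from the spindle's axis along the jig's +y, 42 mm above the work surface.
- mug: white mug, diameter 82, height 95 mm, handle towards its +y. Bystander. Origin: centre of its underside.
- ink_jar: red jar with black cap, diameter 60, height 70 mm. Bystander. Origin: centre of its underside.
- tape_roll: grey tape roll lying flat, outer diameter 90, height 24 mm. Bystander. Origin: centre of its underside.
- ink_spatula: ink spatula lying flat in front of the jig, 200 mm long along its x. Bystander. Origin: under its middle.
Not all that is in view belongs to the job. There is more than one size of the orange_ring; the job needs the largest.

How it is judged:
On the way:
1. the orange ring rests flat on the seat, around the spindle, let go, with the lever still down (z of orange_ring in the frame of spindle between -0.003 and 0.003 m and horizontal distance between orange_ring and spindle below 0.005 m and angle between orange_ring's own z axis and vertical below 0.06 rad and contact force between orange_ring and the fingers below 0.2 N and contact force between orange_ring and the arm below 0.2 N and value of joint cam_lever below 0.15 rad), for 0.2 s.
At the end, for the whole second after the job is handed in: Robot holds the lever (over 0.5 N), still, within 0.15 rad of straight up, seat at least 97 mm high; the orange ring is on the seat around the spindle (within 3 mm in height, 5 mm sideways, 0.06 rad of upright); the robot touches neither ring nor spindle (z of orange_ring in the frame of spindle between -0.003 and 0.003 m and horizontal distance between orange_ring and spindle below 0.005 m and angle between orange_ring's own z axis and vertical below 0.06 rad and contact force between each of orange_ring, spindle and the fingers below 0.2 N and contact force between each of orange_ring, spindle and the arm below 0.2 N and value of joint cam_lever between 1.05 and 1.35 rad and z of spindle in the frame of jig above 0.097 m and velocity of joint cam_lever between -0.1 and 0.1 rad/s and (contact force between cam_lever and the fingers above 0.5 N or contact force between cam_lever and the arm above 0.5 N)); the arm keeps its last pose, push and grip.
It fails at once if a ring that is not orange is moved more than 30 mm (distance of any of blue_ring, green_ring from where it was at the start of the episode above 0.03 m).
It fails at once if the mug, ink jar, tape roll or ink spatula is moved more than 30 mm (distance of any of mug, ink_jar, tape_roll, ink_spatula from where it was at the start of the episode above 0.03 m).
It also fails if it takes over 59 s, if anything falls off the work surface, if the arm or the gripper's body presses on something with over 40 N, if the wrist force passes 120 N, or if a joint passes its speed limit or range.

## Working session

There is one attempt and no reset: what is moved stays moved. The work goes in short steps, Python scripts to look and compute and a tool call to move; the robot and the scene stay as the last step left them, time stands still between calls to the robot, and variables do not carry over. Pictures are saved under pics/ and viewed, and the job is handed in when it is done.

Besides the shell and the picture viewer there is one more tool, called as name(argument=value, ...), one argument or row to a line, values as JSON. arm_command: Moves the arm, as the interface text tells. Its arguments: {"type":"object","properties":{"steps":{"type":"array"},"squeeze":{"type":"number"}},"required":["steps"]}

```bash
mkdir -p pics; python3 - <<'E'
from plant import sensors, vision, env, spotter
import cv2, numpy as np
print(sensors.get_state())
for n in ["scene","side","wrist"]:
    p=vision.camera(n); cv2.imwrite(f"pics/{n}0.png",p["frame"]); print(n,p["mtx"],p["T"].round(4).tolist(),[k for k in p])
    for l in ["orange_ring","blue_ring","green_ring","jig","spindle","lever_knob","mug","ink_jar","tape_roll","ink_spatula"]:
        print(l,[(np.round(d["pixel"]),round(d["confidence"],2)) for d in spotter.place_of(p,l)][:4],[(np.round(d["box"]),round(d["confidence"],2)) for d in spotter.recognise(p,l)][:4])
E
```

```text
{'time_s': 0.0, 'qpos': array([-1.27102891e+00,  3.42746511e-01,  1.52500583e+00,  3.15350238e-06,
        1.27542849e+00, -1.45985671e-01]), 'joint_velocities': array([-0.00084689, -0.00098265,  0.00160307,  0.00116087, -0.0003219 ,
       -0.00038608]), 'effort': array([-6.58862200e-05, -4.33673573e+01, -2.46013534e+01, -2.73753176e-04,
        8.07261968e-03,  2.79127710e-05]), 'ee_pos': array([ 0.22625425, -0.47329659,  0.23061753]), 'eef_rot': array([-0.59778425,  0.3775407 , -0.37668935,  0.59851662]), 'contact_force': array([ 0.50473413, -0.13563805, -0.56921957]), 'torque': array([ 0.00791716, -0.00499131,  0.00104919]), 'opening': 0.9946002221704903}
scene [[431.71988204   0.         322.5411174 ]
 [  0.         431.71988204 193.77425464]
 [  0.           0.           1.        ]] [[-0.2211, -0.7811, 0.5839, 1.3704], [0.9752, -0.1713, 0.1402, 0.2029], [-0.0095, 0.6004, 0.7996, 1.1883], [0.0, 0.0, 0.0, 1.0]] ['frame', 'mtx', 'T', 'shot']
orange_ring [(array([213., 162.]), 0.65), (array([229., 151.]), 0.47)] [(array([235., 166.,  10.,  18.]), 0.69), (array([214., 159.,  12.,  
[... 2182 characters left out ...]
array([324., 126.]), 0.63)] [(array([327., 127.,  30.,  25.]), 0.94), (array([250., 123.,  40.,  38.]), 0.53)]
ink_spatula [(array([255., 240.]), 0.93)] [(array([257., 238.,  76.,  21.]), 0.7)]
wrist [[284.66495433   0.         322.5955964 ]
 [  0.         284.66495433 197.12929548]
 [  0.           0.           1.        ]] [[0.4316, 0.8614, 0.2677, 0.2945], [-0.9021, 0.4123, 0.1276, -0.4417], [-0.0004, -0.2966, 0.955, 0.3734], [0.0, 0.0, 0.0, 1.0]] ['frame', 'mtx', 'T', 'shot']
orange_ring [(array([316.,  25.]), 0.96)] [(array([316.,  18.,  32.,  33.]), 0.72)]
blue_ring [] []
green_ring [] []
jig [] []
spindle [] []
lever_knob [] []
mug [] []
ink_jar [] []
tape_roll [] []
ink_spatula [] []
```

```bash
python3 - <<'E'
import cv2
a=cv2.imread("pics/scene0.png"); cv2.imwrite("pics/s_c.png",cv2.resize(a[100:300,180:500],None,fx=2.5,fy=2.5,interpolation=cv2.INTER_CUBIC))
a=cv2.imread("pics/side0.png"); cv2.imwrite("pics/d_c.png",cv2.resize(a[90:400,190:440],None,fx=1.9,fy=1.9,interpolation=cv2.INTER_CUBIC))
cv2.imwrite("pics/d_c2.png",cv2.resize(a[260:400,210:390],None,fx=4,fy=4,interpolation=cv2.INTER_CUBIC))
E
```

```text
(no output)
```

View pics/s_c.png

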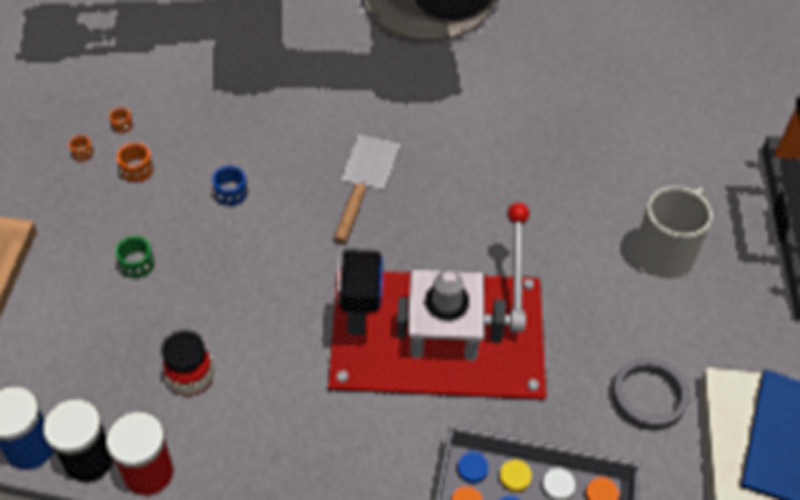

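View pics/d_c.png

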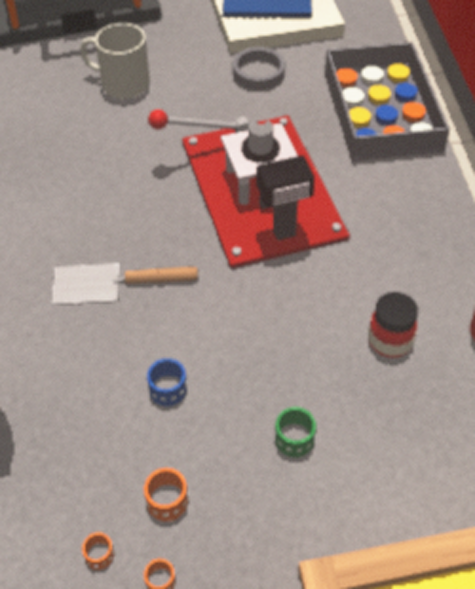

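View pics/d_c2.png

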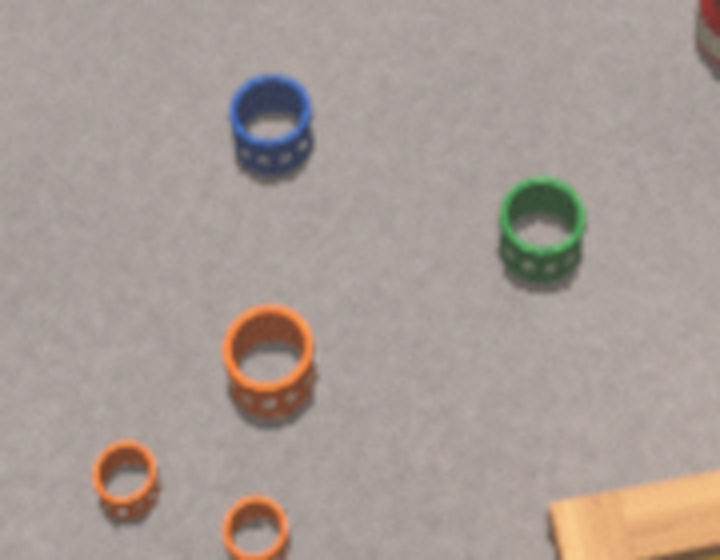

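View pics/wrist0.png

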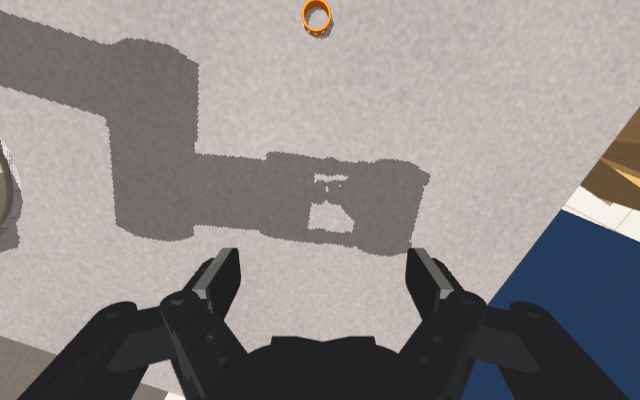

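Orange candidates in the side picture are the large one at (277,349) and two small ones at (241,380) and (274,391). The description asks for the largest, so (277,349); the close crop confirms that it is clearly bigger and the same size as the blue and green rings. Next I'll work out its position and the jig's pose.

```bash
cat > h.py <<'E'
import numpy as np, cv2
from scipy.optimize import least_squares
from scipy.spatial.transform import Rotation as R
def proj(p,X):
    X=np.atleast_2d(X); T=p["T"]; c=(X-T[:3,3])@T[:3,:3]
    q=np.c_[c[:,0],-c[:,1],-c[:,2]]@p["mtx"].T
    return q[:,:2]/q[:,2:]
def ray(p,uv,z):
    d=np.linalg.solve(p["mtx"],[uv[0],uv[1],1]); d=p["T"][:3,:3]@np.array([d[0],-d[1],-d[2]])
    o=p["T"][:3,3]; return o+d*(z-o[2])/d[2]
def blob(mask,near):
    n,l,s,c=cv2.connectedComponentsWithStats(mask.astype(np.uint8)*1)
    i=[k for k in range(1,n) if s[k,4]>15]; k=min(i,key=lambda k:np.hypot(*(c[k]-near))); return c[k],s[k],l==k
def orange(f):
    h=cv2.cvtColor(f,cv2.COLOR_BGR2HSV); return (h[...,0]>4)&(h[...,0]<20)&(h[...,1]>130)&(h[...,2]>60)
def red(f):
    h=cv2.cvtColor(f,cv2.COLOR_BGR2HSV); return ((h[...,0]<4)|(h[...,0]>174))&(h[...,1]>140)&(h[...,2]>60)
def cyl(x,y,z0=0,h=.036,r=.024):
    a=np.linspace(0,2*np.pi,90); return np.vstack([np.c_[x+r*np.cos(a),y+r*np.sin(a),a*0+z] for z in (z0,z0+h)])
def tcp(s):
    return s["ee_pos"],R.from_quat(s["eef_rot"]).as_matrix()
E
python3 - <<'E'
from h import *
from plant import sensors, vision
s=sensors.get_state(); print(tcp(s)[1].round(3))
P={n:vision.camera(n) for n in ["scene","side","wrist"]}
ob={}
for n,near in (("scene",(233,164)),("side",(277,349)),("wrist",(316,18))):
    c,st,m=blob(orange(P[n]["frame"]),near); print(n,c,st); ob[n]=np.array([st[0]-.0,st[1],st[0]+st[2],st[1]+st[3]],float)-.5
def bb(p,x,y):
    q=proj(p,cyl(x,y)); return np.r_[q.min(0),q.max(0)]
for sel in (["scene","side"],["scene"],["side"],["wrist"],["scene","side","wrist"]):
    r=least_squares(lambda v:np.concatenate([(bb(P[n],*v)-ob[n]) for n in sel]),[.35,-.4]); print(sel,r.x,r.fun.round(1))
for n,near in (("scene",(387,185)),("side",(273,152))):
    c,st,m=blob(red(P[n]["frame"]),near); print("knob",n,c,st,ray(P[n],c,.0927))
    ff=P[n]["frame"]; lab={"scene":(300,180,420,270),"side":(250,130,390,250)}[n]
    x0,y0,x1,y1=lab; cv2.imwrite(f"pics/jig_{n}.png",cv2.resize(ff[y0:y1,x0:x1],None,fx=5.5,fy=5.0,interpolation=cv2.INTER_CUBIC))
E
```

```text
[[ 0.431  0.     0.902]
 [-0.902 -0.     0.431]
 [ 0.    -1.    -0.   ]]
scene [233.50625 164.2875 ] [227 157  14  16 160]
side [276.74358974 348.32692308] [266 336  22  28 312]
wrist [315.85909091  14.78863636] [301   0  30  36 440]
['scene', 'side'] [ 0.45624231 -0.34023961] [-0.  -0.3  1.2  0.5 -0.6 -0.   0.9  0.7]
['scene'] [ 0.45605515 -0.34244533] [-0.6 -0.4  0.6  0.4]
['side'] [ 0.4560898  -0.33943535] [-0.7 -0.3  0.8  0.3]
['wrist'] [ 0.37390347 -0.3953799 ] [ -8.2 -10.5   8.2  13.3]
['scene', 'side', 'wrist'] [ 0.38962704 -0.38397437] [ -5.  -15.3  -4.1 -15.1 -32.   23.5 -28.8  25.3 -12.2 -33.    5.   -4.9]
knob scene [386.95918367 184.57142857] [383 181   9   8  49] [0.48974668 0.20528268 0.0927    ]
knob side [272.74193548 151.82258065] [269 148   9   9  62] [0.49119961 0.20933335 0.0927    ]
```

View pics/jig_scene.png

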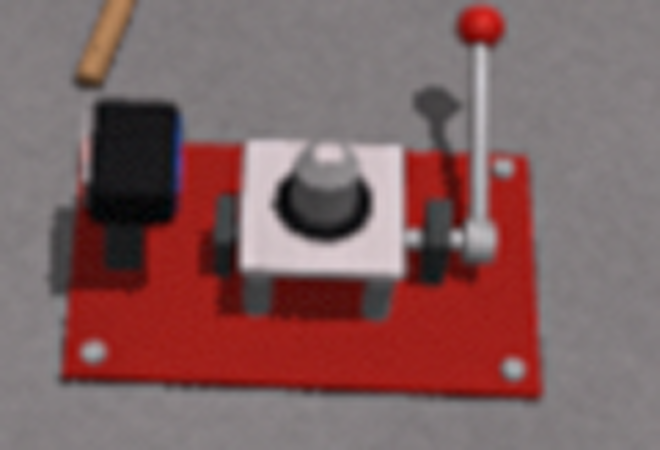

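View pics/jig_side.png

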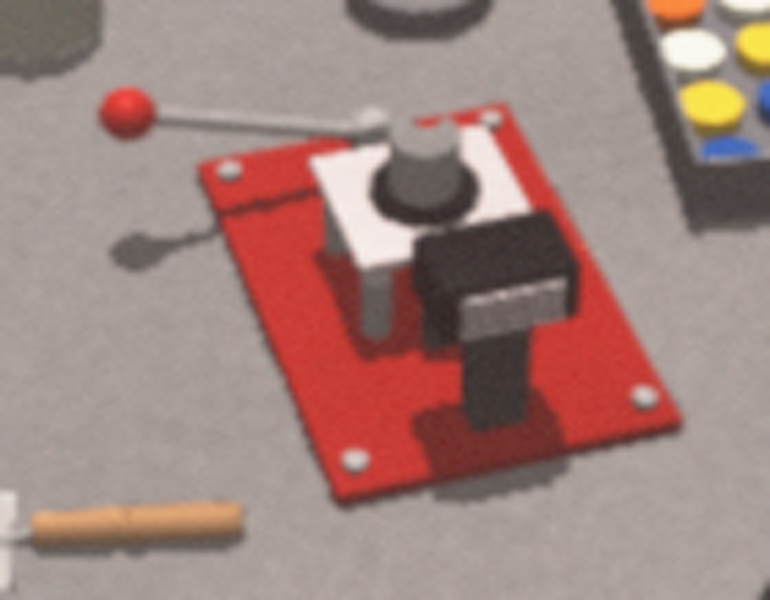

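```bash
python3 - <<'E'
from h import *
from plant import sensors, vision
P={n:vision.camera(n) for n in ["scene","side"]}
O={"scene":(300,180),"side":(250,130)}
def px(n,u,v): return np.array([O[n][0]+(u-2.75)/5.5,O[n][1]+(v-2.5)/5.0])
C={"scene":[(62,380),(541,397),(527,155)],"side":[(340,502),(682,425),(505,105),(200,163)]}
for n in C:
    for c in C[n]: print(n,ray(P[n],px(n,*c),.012).round(4))
for n,c in (("scene",(323,202)),("side",(424,187))): print("seat",n,ray(P[n],px(n,*c),.0827).round(4))
for n,c in (("scene",(330,153)),("side",(425,135))): print("top",n,ray(P[n],px(n,*c),.1327).round(4))
for n,c in (("scene",(481,242)),("side",(372,120))): print("pivot",n,ray(P[n],px(n,*c),.042).round(4))
E
```

```text
scene [0.7508 0.0139 0.012 ]
scene [0.7047 0.2765 0.012 ]
scene [0.5273 0.247  0.012 ]
side [ 0.571  -0.0198  0.012 ]
side [0.7444 0.0099 0.012 ]
side [0.701  0.2763 0.012 ]
side [0.5274 0.2481 0.012 ]
seat scene [0.6371 0.1379 0.0827]
seat side [0.6342 0.1383 0.0827]
top scene [0.6351 0.1385 0.1327]
top side [0.6325 0.1264 0.1327]
pivot scene [0.6203 0.2284 0.042 ]
pivot side [0.6213 0.2404 0.042 ]
```

arm_command(
  steps=[
    [-1,[-0.04,0,0.5],0],
    [-1,[-0.04,0,0.5],0],
    [-1,[-0.04,0,0.5],0],
    [-1,[-0.04,0,0.5],0],
    [-1,[-0.04,0,0.5],0],
    [-1,[-0.04,0,0.5],0],
    [-1,[0,0,0],0],
  ],
)

```text
time_s: 3.98
ee_pos: [0.4278, -0.3587, 0.2309]
eef_rot: [0.597, -0.379, 0.38, -0.596]
contact_force: [-0.3, -0.1, 0.7]
opening: 1.005
```

```bash
cat >> h.py <<'E'
def go(s,target,yaw=None):
    p,M=tcp(s); d=M.T@(np.array(target)-p); a=np.arctan2(M[1,0],M[0,0])
    print("t",round(s["time_s"],2),"tcp",p.round(4),"yaw",round(np.degrees(a),2),"tilt",M[:,1].round(4),"F",s["contact_force"].round(1),"open",round(s["opening"],3),"q",s["qpos"].round(2))
    print("shift mm",(d*1000).round(1),"units",(d/.075).round(3), "" if yaw is None else "turn deg %.2f (world yaw diff)"%(yaw-np.degrees(a)))
E
python3 - <<'E'
from h import *
from plant import sensors, vision
go(sensors.get_state(),[.456,-.34,.2])
p=vision.camera("wrist"); cv2.imwrite("pics/w1.png",p["frame"])
print(proj(p,[[.456,-.34,.036]]))
E
```

```text
t 3.98 tcp [ 0.4278 -0.3587  0.2309] yaw -64.99 tilt [ 9.0e-04 -1.9e-03 -1.0e+00] F [-0.3 -0.1  0.7] open 1.005 q [-0.83  0.4   1.43 -0.    1.3   0.3 ]
shift mm [-5.1 30.9 33.5] units [-0.067  0.412  0.446] 
[[317.7541052  145.98667461]]
```

View pics/w1.png

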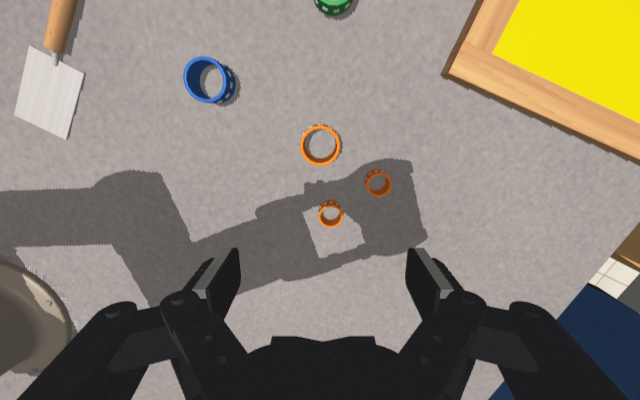

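The wrist picture shows the large orange ring at (320,146), with the small ones at (378,183) and (331,214). It agrees with the predicted (318,146).

```bash
python3 - <<'E'
from h import *
from plant import sensors, vision
p=vision.camera("wrist"); c,st,m=blob(orange(p["frame"]),(320,146)); print(c,st)
ob=np.array([st[0],st[1],st[0]+st[2],st[1]+st[3]],float)-.5
def bb(x,y):
    q=proj(p,cyl(x,y)); return np.r_[q.min(0),q.max(0)]
r=least_squares(lambda v:bb(*v)-ob,[.456,-.34]); print(r.x,r.fun)
go(sensors.get_state(),[*r.x,.1])
E
```

```text
[319.16234888 145.27288428] [300 123  40  41 579]
[ 0.45637799 -0.34248516] [-0.49545713 -0.90656157  0.49609871  0.91708925]
t 4.08 tcp [ 0.424  -0.3612  0.2307] yaw -65.1 tilt [-0.002  -0.0028 -1.    ] F [-0.5  0.3 -0.7] open 1.004 q [-0.84  0.4   1.44 -0.    1.3   0.3 ]
shift mm [ -3.6 130.6  37.6] units [-0.048  1.742  0.502]
```

arm_command(
  steps=[
    [-1,[-0.02,0.4,0.16],0],
    [-1,[-0.02,0.4,0.16],0],
    [-1,[-0.01,0.4,0.16],0],
    [-1,[0,0.3,0.04],0],
    [-1,[0,0,0],0],
    [-1,[0,0,0],0],
  ],
)

```text
time_s: 4.58
ee_pos: [0.4536, -0.3485, 0.1169]
eef_rot: [0.598, -0.381, 0.384, -0.592]
contact_force: [0.2, -0.9, 0.6]
opening: 0.998
```

```bash
python3 - <<'E'
from h import *
from plant import sensors, vision
p=vision.camera("wrist"); cv2.imwrite("pics/w2.png",p["frame"]);c,st,m=blob(orange(p["frame"]),(320,200)); print(c,st)
ob=np.array([st[0],st[1],st[0]+st[2],st[1]+st[3]],float)-.5
def bb(x,y):
    q=proj(p,cyl(x,y)); return np.r_[q.min(0),q.max(0)]
r=least_squares(lambda v:bb(*v)-ob,[.456,-.34]); print(r.x,r.fun)
go(sensors.get_state(),[.4563,-.3418,.006])
E
```

```text
[315.92779553 196.64984026] [ 287  161   58   62 1565]
[ 0.45739736 -0.34153941] [-0.30629339 -0.93691029  0.30902116  0.94962389]
t 4.63 tcp [ 0.4533 -0.3485  0.117 ] yaw -65.53 tilt [-7.0e-04 -9.5e-03 -1.0e+00] F [-0.2  0.2 -0.4] open 0.996 q [-0.79  0.53  1.55 -0.01  1.05  0.36]
shift mm [ -5.8 111.    6. ] units [-0.077  1.48   0.08 ]
```

View pics/w2.png

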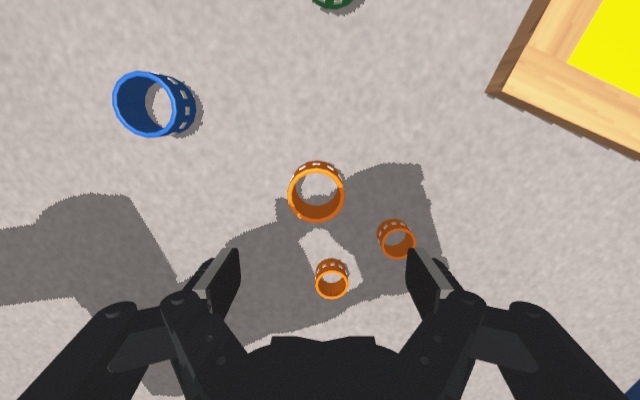

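arm_command(
  steps=[
    [-0.6,[-0.07,0.4,0.08],0],
    [-0.6,[-0.02,0.4,0],0],
    [-0.6,[0,0.35,0],0],
    [-0.6,[0,0,0],0],
  ],
)

```text
time_s: 4.97
ee_pos: [0.4577, -0.3484, 0.0377]
eef_rot: [0.598, -0.377, 0.392, -0.589]
contact_force: [-1.3, 1.6, -1.6]
opening: 0.801
```

```bash
python3 - <<'E'
from h import *
from plant import sensors, vision
go(sensors.get_state(),[.4565,-.3418,.006])
p=vision.camera("wrist"); cv2.imwrite("pics/w3.png",p["frame"])
E
```

```text
t 4.97 tcp [ 0.4577 -0.3484  0.0377] yaw -65.82 tilt [ 0.0109 -0.0221 -0.9997] F [-1.3  1.6 -1.6] open 0.801 q [-0.78  0.64  1.63 -0.01  0.85  0.38]
shift mm [-7.3 31.5  1.6] units [-0.097  0.42   0.022]
```

View pics/w3.png

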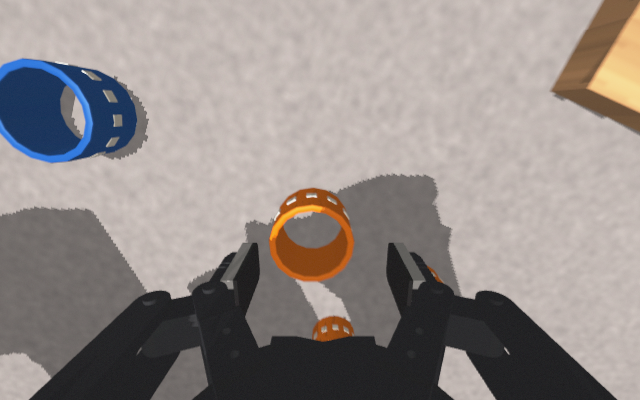

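arm_command(
  steps=[
    [-0.6,[-0.1,0.1,0.02],0],
    [-0.6,[-0.03,0.1,0],0],
    [-0.6,[0,0.1,0],0],
    [-0.6,[0,0.1,0],0],
  ],
)

```text
time_s: 5.35
ee_pos: [0.4596, -0.3451, 0.0171]
eef_rot: [0.599, -0.371, 0.399, -0.587]
contact_force: [-0.4, 0.3, 0.1]
opening: 0.8
```

```bash
python3 - <<'E'
from h import *
from plant import sensors, vision
go(sensors.get_state(),[.4565,-.3418,.006])
E
```

```text
t 5.35 tcp [ 0.4596 -0.3451  0.0171] yaw -65.94 tilt [ 0.0242 -0.0355 -0.9991] F [-0.4  0.3  0.1] open 0.8 q [-0.77  0.66  1.66 -0.01  0.78  0.39]
shift mm [-4.8 10.9 -1.6] units [-0.064  0.146 -0.021]
```

arm_command(
  steps=[
    [-0.6,[-0.05,-0.3,0],0],
    [-0.6,[-0.05,-0.3,0],0],
    [-0.6,[0,-0.3,0],0],
    [-0.6,[0,-0.3,0],0],
  ],
)

```text
time_s: 5.68
ee_pos: [0.4517, -0.3326, 0.1029]
eef_rot: [0.598, -0.375, 0.394, -0.588]
contact_force: [1.1, -0.9, 0.8]
opening: 0.805
```

```bash
python3 - <<'E'
from h import *
from plant import sensors, vision
go(sensors.get_state(),[.4565,-.3418,.006])
vision.camera("wrist");vision.camera("wrist");vision.camera("wrist")
go(sensors.get_state(),[.4565,-.3418,.006])
E
```

```text
t 5.68 tcp [ 0.4517 -0.3326  0.1029] yaw -65.93 tilt [ 0.0153 -0.0271 -0.9995] F [ 1.1 -0.9  0.8] open 0.805 q [-0.77  0.52  1.62 -0.01  0.97  0.39]
shift mm [ 7.3 97.1  0.3] units [0.098 1.295 0.004] 
t 5.83 tcp [ 0.4529 -0.3336  0.1039] yaw -65.93 tilt [ 0.0188 -0.0305 -0.9994] F [-0.3  0.3 -0.5] open 0.799 q [-0.77  0.52  1.62 -0.01  0.96  0.39]
shift mm [ 5.4 98.2 -0.5] units [ 0.073  1.309 -0.006]
```

arm_command(
  steps=[
    [-0.6,[0,0,0],0],
    [-0.6,[0,0,0],0],
    [-0.6,[0,0,0],0],
    [-0.6,[0,0,0],0],
    [-0.6,[0,0,0],0],
    [-0.6,[0,0,0],0],
  ],
)

```text
time_s: 6.33
ee_pos: [0.4513, -0.3323, 0.0993]
eef_rot: [0.598, -0.376, 0.394, -0.588]
contact_force: [0.2, 0.3, -0.1]
opening: 0.803
```

```bash
python3 - <<'E'
from h import *
from plant import sensors, vision
go(sensors.get_state(),[.4565,-.3418,.006])
E
```

```text
t 6.33 tcp [ 0.4513 -0.3323  0.0993] yaw -65.93 tilt [ 0.0136 -0.0256 -0.9996] F [ 0.2  0.3 -0.1] open 0.803 q [-0.77  0.53  1.62 -0.01  0.96  0.39]
shift mm [ 8.1 93.6  0.7] units [0.108 1.247 0.01 ]
```

arm_command(
  steps=[
    [-0.6,[0,-0.1,0],0],
    [-0.6,[0,-0.1,0],0],
    [-0.6,[0,-0.1,0],0],
    [-0.6,[0,-0.1,0],0],
    [-0.6,[0,-0.1,0],0],
    [-0.6,[0,-0.1,0],0],
  ],
)

```text
time_s: 6.83
ee_pos: [0.4501, -0.3306, 0.1472]
eef_rot: [0.598, -0.377, 0.393, -0.588]
contact_force: [0.3, -0.1, -0.1]
opening: 0.801
```

```bash
python3 - <<'E'
from h import *
from plant import sensors, vision
go(sensors.get_state(),[.4565,-.3418,.006])
E
```

```text
t 6.83 tcp [ 0.4501 -0.3306  0.1472] yaw -65.93 tilt [ 0.0115 -0.0235 -0.9997] F [ 0.3 -0.1 -0.1] open 0.801 q [-0.77  0.47  1.57 -0.01  1.07  0.39]
shift mm [  9.2 141.5   1.2] units [0.122 1.887 0.016]
```

arm_command(
  steps=[
    [-0.6,[0.05,0,0],0],
    [-0.6,[0.05,0,0],0],
    [-0.6,[0.05,0,0],0],
  ],
)

```text
time_s: 7.08
ee_pos: [0.4559, -0.342, 0.1511]
eef_rot: [0.598, -0.375, 0.394, -0.588]
contact_force: [-0.0, -0.2, 0.4]
opening: 0.805
```

```bash
python3 - <<'E'
from h import *
from plant import sensors, vision
go(sensors.get_state(),[.4565,-.3418,.006])
E
```

```text
t 7.08 tcp [ 0.4559 -0.342   0.1511] yaw -65.9 tilt [ 0.0154 -0.0273 -0.9995] F [-0.  -0.2  0.4] open 0.805 q [-0.77  0.48  1.54 -0.01  1.09  0.38]
shift mm [ -4.4 145.1   0.2] units [-0.059  1.934  0.003]
```

arm_command(
  steps=[
    [-0.6,[0,0.5,0],0],
    [-0.6,[0,0.5,0],0],
  ],
)

```text
time_s: 7.25
ee_pos: [0.4619, -0.3495, 0.0823]
eef_rot: [0.6, -0.368, 0.401, -0.587]
contact_force: [-0.5, 1.2, -1.9]
opening: 0.8
```

```bash
python3 - <<'E'
from h import *
from plant import sensors, vision
go(sensors.get_state(),[.4565,-.3418,.006])
vision.camera("wrist");vision.camera("wrist");vision.camera("wrist")
go(sensors.get_state(),[.4565,-.3418,.006])
E
```

```text
t 7.25 tcp [ 0.4619 -0.3495  0.0823] yaw -65.92 tilt [ 0.0283 -0.04   -0.9988] F [-0.5  1.2 -1.9] open 0.8 q [-0.78  0.57  1.6  -0.01  0.92  0.38]
shift mm [-12.9  75.8  -2.5] units [-0.172  1.01  -0.034] 
t 7.4 tcp [ 0.4599 -0.3475  0.08  ] yaw -65.93 tilt [ 0.0213 -0.0332 -0.9992] F [-0.4  0.   0.2] open 0.803 q [-0.78  0.57  1.61 -0.01  0.92  0.38]
shift mm [-9.5 73.7 -1.2] units [-0.127  0.982 -0.016]
```

arm_command(
  steps=[
    [-0.6,[0,-0.5,0],0],
    [-0.6,[0,-0.5,0],0],
    [-0.6,[0,-0.5,0],0],
    [-0.6,[0,-0.5,0],0],
    [-0.6,[0,-0.5,0],0],
  ],
)

```text
time_s: 7.82
ee_pos: [0.4534, -0.3393, 0.2736]
eef_rot: [0.598, -0.377, 0.392, -0.589]
contact_force: [0.8, -1.2, -1.0]
opening: 0.799
```

```bash
cat > st.py <<'E'
from h import *
from plant import sensors, vision
import sys
for _ in range(3): vision.camera("wrist")
a=[float(v) for v in sys.argv[1:]]
go(sensors.get_state(),a[:3],a[3] if len(a)>3 else None)
E
python3 st.py .4565 -.3418 .006
```

```text
t 7.97 tcp [ 0.455  -0.3408  0.2757] yaw -65.94 tilt [ 0.017  -0.0288 -0.9994] F [ 0.1 -0.5  0.2] open 0.801 q [-0.77  0.38  1.35 -0.01  1.38  0.38]
shift mm [-7.400e+00  2.696e+02 -1.000e-01] units [-9.900e-02  3.595e+00 -1.000e-03]
```

arm_command(
  steps=[
    [-0.6,[0,0.55,0],0],
  ],
)

```text
time_s: 8.05
ee_pos: [0.4584, -0.3445, 0.2428]
eef_rot: [0.599, -0.368, 0.401, -0.587]
contact_force: [1.1, -0.4, -1.7]
opening: 0.799
```

```bash
python3 st.py .4565 -.3418 .006
```

```text
t 8.2 tcp [ 0.4543 -0.3406  0.2328] yaw -65.93 tilt [ 0.0124 -0.0243 -0.9996] F [-0.4  0.2 -0. ] open 0.8 q [-0.77  0.41  1.42 -0.01  1.29  0.38]
shift mm [ -4.2 226.7   1.2] units [-0.056  3.023  0.016]
```

arm_command(
  steps=[
    [-0.6,[0,0.55,0],0],
  ],
)

```text
time_s: 8.28
ee_pos: [0.458, -0.3446, 0.2003]
eef_rot: [0.599, -0.371, 0.398, -0.587]
contact_force: [2.0, -1.5, 0.5]
opening: 0.8
```

```bash
python3 st.py .4565 -.3418 .006
```

```text
t 8.43 tcp [ 0.4538 -0.3407  0.1918] yaw -65.93 tilt [ 0.0082 -0.0203 -0.9998] F [0.6 0.5 0.1] open 0.801 q [-0.77  0.44  1.48 -0.01  1.2   0.38]
shift mm [ -2.  185.8   2.1] units [-0.026  2.478  0.028]
```

Single rows with a settle after each remove the tilt, so I'll go on that way.

arm_command(
  steps=[
    [-0.6,[0,0.5,0],0],
  ],
)

```text
time_s: 8.52
ee_pos: [0.4579, -0.3449, 0.1623]
eef_rot: [0.599, -0.373, 0.396, -0.588]
contact_force: [2.0, -1.6, 0.1]
opening: 0.801
```

```bash
python3 st.py .4565 -.3418 .006
```

```text
t 8.67 tcp [ 0.4537 -0.3411  0.1547] yaw -65.94 tilt [ 0.006  -0.0181 -0.9998] F [0.1 0.5 0.7] open 0.798 q [-0.77  0.48  1.53 -0.01  1.11  0.38]
shift mm [ -1.1 148.7   2.5] units [-0.014  1.982  0.034]
```

arm_command(
  steps=[
    [-0.6,[0,0.5,0],0],
  ],
)

```text
time_s: 8.75
ee_pos: [0.4582, -0.3457, 0.1257]
eef_rot: [0.599, -0.374, 0.395, -0.588]
contact_force: [1.8, -2.2, 0.1]
opening: 0.8
```

```bash
python3 st.py .4565 -.3418 .006
```

```text
t 8.9 tcp [ 0.4537 -0.3415  0.118 ] yaw -65.94 tilt [ 0.0044 -0.0165 -0.9999] F [-0.3 -1.2  0.9] open 0.799 q [-0.78  0.52  1.57 -0.01  1.03  0.38]
shift mm [ -0.5 112.    2.7] units [-0.007  1.493  0.037]
```

arm_command(
  steps=[
    [-0.6,[0,0.5,0.02],0],
  ],
)

```text
time_s: 8.98
ee_pos: [0.4595, -0.3456, 0.0888]
eef_rot: [0.598, -0.375, 0.395, -0.588]
contact_force: [1.1, -0.7, 0.3]
opening: 0.802
```

```bash
python3 st.py .4565 -.3418 .006
```

```text
t 9.13 tcp [ 0.4549 -0.3411  0.0812] yaw -65.93 tilt [ 0.0026 -0.0148 -0.9999] F [-0.1 -0.2 -0. ] open 0.797 q [-0.77  0.57  1.6  -0.01  0.95  0.38]
shift mm [ 0.1 75.2  1.5] units [0.002 1.003 0.019]
```

arm_command(
  steps=[
    [-0.6,[0,0.5,0.01],0],
  ],
)

```text
time_s: 9.22
ee_pos: [0.4601, -0.3455, 0.0518]
eef_rot: [0.598, -0.376, 0.394, -0.588]
contact_force: [3.3, -1.6, -0.4]
opening: 0.8
```

```bash
python3 st.py .4565 -.3418 .006
```

```text
t 9.37 tcp [ 0.4553 -0.341   0.0444] yaw -65.92 tilt [ 7.000e-04 -1.300e-02 -9.999e-01] F [0.3 0.4 0.2] open 0.799 q [-0.77  0.62  1.63 -0.01  0.88  0.39]
shift mm [ 0.8 38.4  1. ] units [0.011 0.512 0.013]
```

arm_command(
  steps=[
    [-0.6,[0,0.4,0.01],0],
  ],
)

```text
time_s: 9.45
ee_pos: [0.4595, -0.3444, 0.0211]
eef_rot: [0.598, -0.378, 0.391, -0.589]
contact_force: [1.7, -1.3, 0.4]
opening: 0.799
```

```bash
python3 st.py .4565 -.3418 .006; python3 - <<'E'
from h import *
from plant import vision
p=vision.camera("wrist"); cv2.imwrite("pics/w4.png",p["frame"])
E
```

```text
t 9.6 tcp [ 0.4558 -0.3409  0.0155] yaw -65.92 tilt [-3.000e-04 -1.210e-02 -9.999e-01] F [-1.1 -0.1 -0.3] open 0.8 q [-0.77  0.67  1.65 -0.01  0.82  0.39]
shift mm [1.  9.5 0.3] units [0.014 0.127 0.004]
```

View pics/w4.png

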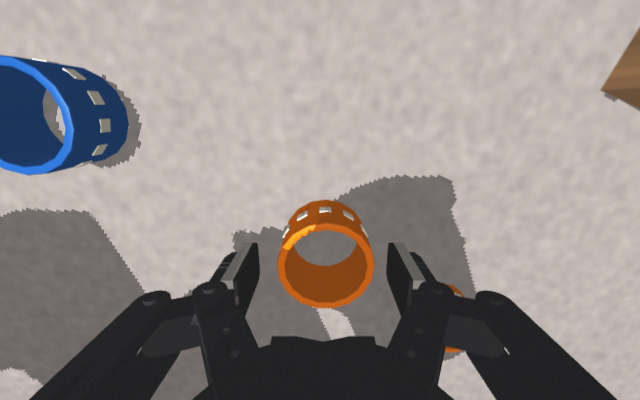

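arm_command(
  steps=[
    [-0.6,[0.01,0.17,0],0],
  ],
)

```text
time_s: 9.73
ee_pos: [0.4586, -0.344, 0.0073]
eef_rot: [0.598, -0.379, 0.39, -0.589]
contact_force: [0.5, -0.6, 0.0]
opening: 0.802
```

```bash
python3 st.py .4565 -.3418 .002
```

```text
t 9.88 tcp [ 0.4568 -0.3424  0.004 ] yaw -65.92 tilt [ 0.0015 -0.0138 -0.9999] F [ 0.2 -0.5  0. ] open 0.801 q [-0.77  0.69  1.65 -0.01  0.79  0.39]
shift mm [-0.7  2.  -0. ] units [-0.01   0.027 -0.   ]
```

arm_command(
  steps=[
    [0.4,[0,0,0],0],
    [0.4,[0,0,0],0],
    [0.4,[0,0,0],0],
    [0.4,[0,0,0],0],
  ],
  squeeze=25,
)

```text
time_s: 10.22
ee_pos: [0.4573, -0.343, 0.0059]
eef_rot: [0.597, -0.381, 0.388, -0.589]
contact_force: [-0.2, 0.5, -1.3]
opening: 0.559
```

```bash
python3 st.py .4565 -.3418 .002; python3 - <<'E'
from h import *
from plant import vision
p=vision.camera("wrist"); cv2.imwrite("pics/w5.png",p["frame"])
E
```

```text
t 10.37 tcp [ 0.4572 -0.3429  0.0057] yaw -65.92 tilt [ 0.0025 -0.0149 -0.9999] F [ 0.2  0.1 -1.2] open 0.563 q [-0.77  0.69  1.65 -0.01  0.8   0.39]
shift mm [-1.3  3.7 -0.2] units [-0.018  0.049 -0.003]
```

View pics/w5.png

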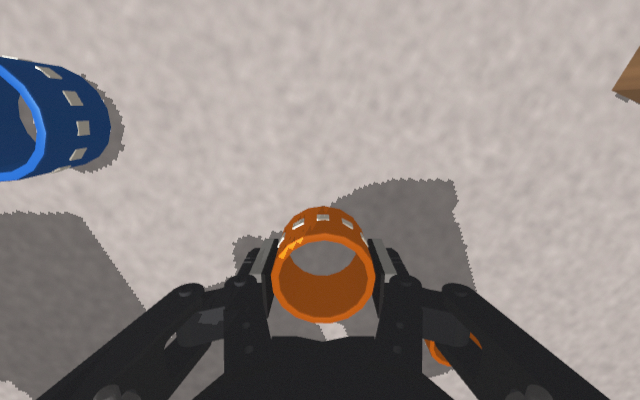

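arm_command(
  steps=[
    [0.5,[0,-0.3,0],0],
    [0.5,[0,-0.5,0],0],
    [0.5,[0,-0.5,0],0],
    [0.5,[0,-0.5,0],0],
    [0.5,[0,-0.5,0],0],
    [0.5,[0,-0.5,0],0],
  ],
)

```text
time_s: 10.92
ee_pos: [0.4525, -0.3359, 0.2131]
eef_rot: [0.595, -0.39, 0.38, -0.591]
contact_force: [0.3, -0.5, -1.4]
opening: 0.564
```

```bash
python3 st.py .635 .139 .22 9.4; python3 - <<'E'
from h import *
from plant import vision
p=vision.camera("wrist"); cv2.imwrite("pics/w6.png",p["frame"])
E
```

```text
t 11.07 tcp [ 0.4542 -0.3375  0.2149] yaw -65.94 tilt [-0.0091 -0.0034 -1.    ] F [ 0.7  0.5 -1.4] open 0.559 q [-0.77  0.43  1.43 -0.01  1.28  0.38]
shift mm [-361.3   -8.4  359.3] units [-4.818 -0.112  4.791] turn deg 75.34 (world yaw diff)
```

View pics/w6.png

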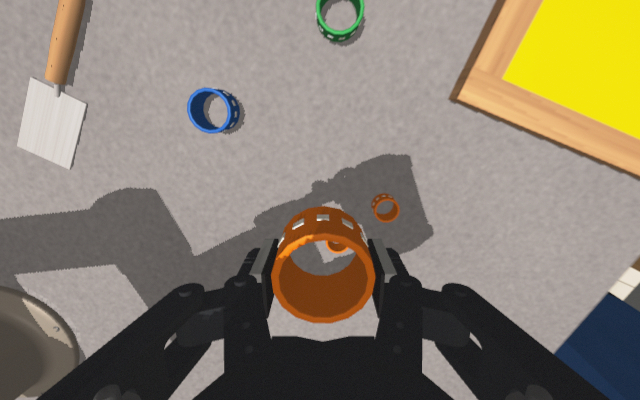

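arm_command(
  steps=[
    [0.5,[0,-0.05,0],-0.12],
    [0.5,[0,0,0],-0.12],
    [0.5,[0,0,0],-0.12],
    [0.5,[0,0,0],-0.12],
    [0.5,[0,0,0],-0.12],
    [0.5,[0,0,0],-0.12],
    [0.5,[0,0,0],-0.12],
    [0.5,[0,0,0],-0.12],
    [0.5,[0,0,0],-0.12],
    [0.5,[0,0,0],-0.12],
  ],
)

```text
time_s: 11.95
ee_pos: [0.4451, -0.3291, 0.1934]
eef_rot: [-0.695, -0.022, 0.051, 0.717]
contact_force: [-0.2, 0.2, 0.1]
opening: 0.557
```

```bash
python3 st.py .635 .139 .22 9.4
```

```text
t 12.1 tcp [ 0.4453 -0.3293  0.1939] yaw 5.44 tilt [-0.0412  0.0278 -0.9988] F [-0.9  0.4 -0.4] open 0.56 q [-0.77  0.45  1.46 -0.01  1.28 -0.86]
shift mm [232.1 -20.8 449.1] units [ 3.095 -0.278  5.988] turn deg 3.96 (world yaw diff)
```

arm_command(
  steps=[
    [0.5,[0.25,-0.1,0.48],-0.06],
    [0.5,[0.25,-0.1,0.48],0],
    [0.5,[0.25,-0.1,0.48],0],
    [0.5,[0.25,-0.1,0.48],0],
    [0.5,[0.25,-0.1,0.48],0],
    [0.5,[0.25,-0.1,0.48],0],
  ],
)

```text
time_s: 12.6
ee_pos: [0.5275, -0.1022, 0.2355]
eef_rot: [-0.693, -0.024, 0.059, 0.718]
contact_force: [1.5, -0.6, 0.4]
opening: 0.559
```

```bash
python3 st.py .635 .139 .22 9.4
```

```text
t 12.75 tcp [ 0.5281 -0.1014  0.2357] yaw 7.14 tilt [-0.0509  0.0319 -0.9982] F [-0.5  0.1 -0.5] open 0.56 q [-0.34  0.4   1.43  0.01  1.37 -0.47]
shift mm [136.5  17.9 224.7] units [1.82  0.239 2.997] turn deg 2.26 (world yaw diff)
```

arm_command(
  steps=[
    [0.5,[0.3,0,0.45],-0.038],
    [0.5,[0.3,0,0.45],0],
    [0.5,[0.3,0,0.45],0],
    [0.5,[0.3,0,0.45],0],
    [0.5,[0.3,0,0.45],0],
  ],
)

```text
time_s: 13.17
ee_pos: [0.614, 0.0736, 0.2329]
eef_rot: [-0.694, -0.027, 0.066, 0.716]
contact_force: [0.5, -1.1, 0.2]
opening: 0.556
```

```bash
python3 st.py .635 .139 .22 9.4;  python3 - <<'E'
from h import *
from plant import vision
p=vision.camera("wrist"); cv2.imwrite("pics/w7.png",p["frame"])
E
```

```text
t 13.32 tcp [0.6139 0.0749 0.232 ] yaw 7.98 tilt [-0.0583  0.0278 -0.9979] F [ 0.2 -0.  -0.6] open 0.557 q [-0.02  0.55  1.19  0.03  1.46 -0.16]
shift mm [30.4 12.5 60.2] units [0.406 0.167 0.802] turn deg 1.42 (world yaw diff)
```

View pics/w7.png

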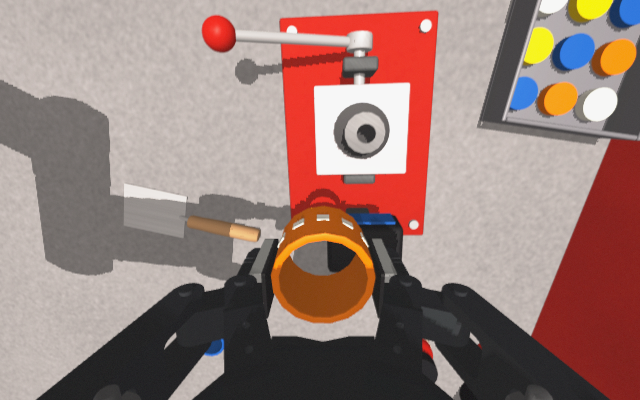

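```bash
python3 - <<'E'
from h import *
from plant import vision
p=vision.camera("wrist"); f=p["frame"]
cv2.imwrite("pics/w7z.png",cv2.resize(f[0:200,190:450],None,fx=3,fy=3,interpolation=cv2.INTER_CUBIC))
c,st,m=blob(red(f),(219,34)); print(c,st,ray(p,c,.0927).round(4))
g=(f.min(2)>180).astype(np.uint8); g[:70]=0; g[190:]=0; g[:,:300]=0; g[:,420:]=0
n,l,s,cc=cv2.connectedComponentsWithStats(g); k=1+s[1:,4].argmax(); ys,xs=np.nonzero(l==k)
r=cv2.minAreaRect(np.c_[xs,ys].astype(np.float32)); b=cv2.boxPoints(r); W=np.array([ray(p,q,.0767) for q in b]); print(r,W.round(4),W.mean(0))
print("top",ray(p,(366,132),.1327))
E
```

```text
[219.03937824  31.13782383] [202  13  34  37 965] [0.4918 0.2056 0.0927]
((362.5, 122.5), (99.0, 95.0), 90.0) [[0.5817 0.1842 0.0767]
 [0.6727 0.1961 0.0767]
 [0.6935 0.1016 0.0767]
 [0.5945 0.0869 0.0767]] [0.63559789 0.14219147 0.0767    ]
top [0.63527596 0.13710995 0.1327    ]
```

View pics/w7z.png

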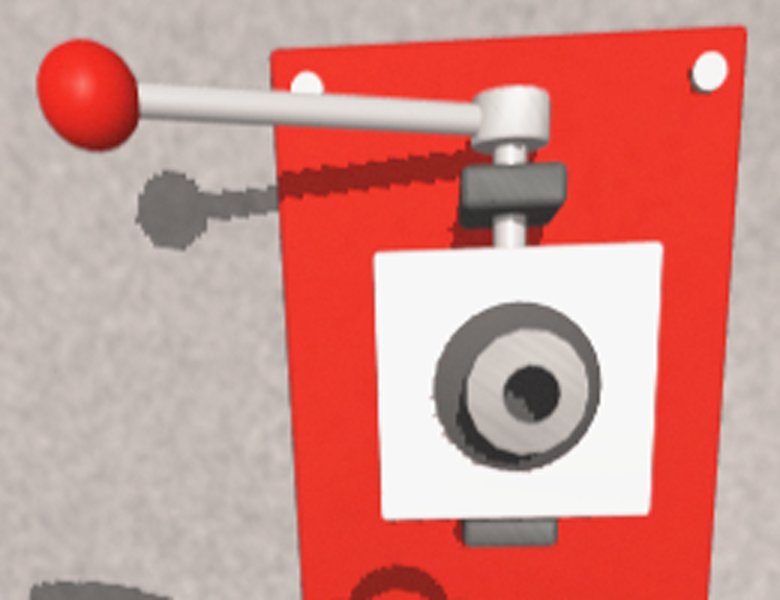

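arm_command(
  steps=[
    [0.5,[0.1,0.05,0.2],-0.023],
    [0.5,[0.1,0.1,0.2],0],
    [0.5,[0.1,0.1,0.2],0],
    [0.5,[0.1,0.1,0.1],0],
    [0.5,[0,0.1,0.1],0],
  ],
)

```text
time_s: 13.83
ee_pos: [0.634, 0.1312, 0.1992]
eef_rot: [-0.694, -0.033, 0.07, 0.716]
contact_force: [-0.4, -0.3, -0.0]
opening: 0.562
```

```bash
python3 st.py .635 .1385 .16 9.4;  python3 - <<'E'
from h import *
from plant import vision,sensors
p=vision.camera("wrist"); cv2.imwrite("pics/w8.png",p["frame"])
pos,M=tcp(sensors.get_state())
for uv in [(323,278)]:
    d=np.linalg.solve(p["mtx"],[*uv,1]); d=p["T"][:3,:3]@np.array([d[0],-d[1],-d[2]]); o=p["T"][:3,3]
    dl=M.T@d; ol=M.T@(o-pos); t=(-.0303-ol[1])/dl[1]; print("ring top in tool",ol+t*dl, "cam in tool",ol)
E
```

```text
t 13.98 tcp [0.6324 0.1314 0.1991] yaw 8.5 tilt [-0.0577  0.0261 -0.998 ] F [-0.3  0.  -0.5] open 0.559 q [ 0.07  0.62  1.15  0.03  1.42 -0.08]
shift mm [ 5.7 39.1  5.3] units [0.076 0.521 0.071] turn deg 0.90 (world yaw diff)
ring top in tool [-0.00035898 -0.0303      0.00332429] cam in tool [-0.00043835 -0.14122122  0.07556981]
```

View pics/w8.png

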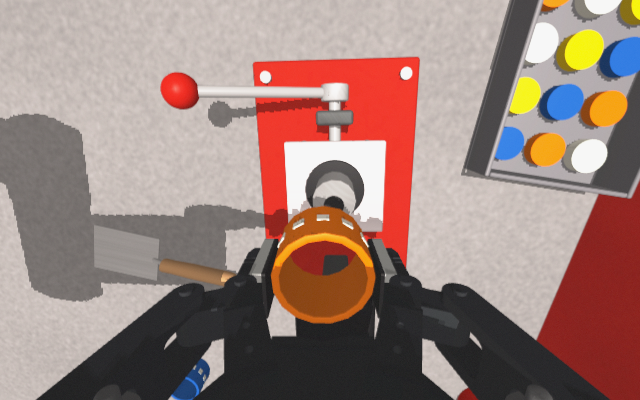

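arm_command(
  steps=[
    [0.5,[0,-0.5,0],0],
  ],
)

```text
time_s: 14.12
ee_pos: [0.6314, 0.1293, 0.2304]
eef_rot: [-0.694, -0.027, 0.076, 0.715]
contact_force: [0.5, -0.6, -1.3]
opening: 0.561
```

```bash
python3 st.py .635 .1385 .16 9.4
```

```text
t 14.27 tcp [0.6366 0.1294 0.2412] yaw 8.43 tilt [-0.0485  0.0264 -0.9985] F [-0.4 -0.2 -0.2] open 0.555 q [ 0.07  0.6   1.08  0.03  1.51 -0.08]
shift mm [ 3.4 81.4  6.5] units [0.045 1.086 0.087] turn deg 0.97 (world yaw diff)
```

arm_command(
  steps=[
    [0.5,[0,0.55,0],0],
    [0.5,[0,0,0],0],
  ],
)

```text
time_s: 14.43
ee_pos: [0.6346, 0.1294, 0.2005]
eef_rot: [-0.695, -0.036, 0.067, 0.715]
contact_force: [-0.8, -0.2, -3.2]
opening: 0.559
```

```bash
python3 st.py .635 .1385 .16 9.4
```

```text
t 14.58 tcp [0.6397 0.1299 0.21  ] yaw 8.36 tilt [-0.029   0.0277 -0.9992] F [ 0.  -0.3 -0.1] open 0.56 q [ 0.07  0.61  1.14  0.03  1.42 -0.08]
shift mm [-2.1 50.3  7.6] units [-0.028  0.671  0.102] turn deg 1.04 (world yaw diff)
```

arm_command(
  steps=[
    [0.5,[0,0.45,0.1],0],
    [0.5,[0,0,0],-0.017],
  ],
)

```text
time_s: 14.75
ee_pos: [0.6402, 0.1379, 0.1807]
eef_rot: [-0.694, -0.051, 0.064, 0.715]
contact_force: [-1.2, 0.1, -2.2]
opening: 0.561
```

```bash
python3 st.py .635 .1385 .16 9.4;  python3 - <<'E'
from h import *
from plant import vision,sensors
p=vision.camera("wrist"); f=p["frame"];cv2.imwrite("pics/w9.png",f); s=sensors.get_state()
pos,M=tcp(s)
# ring silhouette fit in tool frame: cylinder axis = tool y, bottom at y=+.0057
a=np.linspace(0,2*np.pi,120)
def rim(x,z,y,r): return pos+(np.c_[x+r*np.cos(a),0*a+y,z+r*np.sin(a)])@M.T
c,st,m=blob(orange(f),(323,260)); print(c,st)
ob=np.array([st[0],st[1],st[0]+st[2],st[1]+st[3]],float)-.5
def bb(v):
    q=np.vstack([proj(p,rim(v[0],v[1],v[2],.024)),proj(p,rim(v[0],v[1],v[2]-.036,.024))]); return np.r_[q.min(0),q.max(0)]
r=least_squares(lambda v:bb(v)-ob,[0,0,.0057]); print("ring in tool",r.x,r.fun, "world bottom",pos+M@np.array([r.x[0],r.x[2],r.x[1]]))
g=f.copy()
for y,rr in ((r.x[2]-.036,.024),(r.x[2]-.036,.02),(r.x[2],.024)):
    for q in proj(p,rim(r.x[0],r.x[1],y,rr)): cv2.circle(g,tuple(int(v) for v in q.round()),0,(0,255,0))
for z,rr in ((.1327,.008),(.1207,.018),(.0827,.028)):
    for q in proj(p,np.c_[.635+rr*np.cos(a),.1385+rr*np.sin(a),0*a+z]): cv2.circle(g,tuple(int(v) for v in q.round()),0,(255,0,255))
cv2.imwrite("pics/w9z.png",cv2.resize(g[150:350,220:430],None,fx=3.0,fy=3.0,interpolation=cv2.INTER_NEAREST))
p=vision.camera("side"); cv2.imwrite("pics/sd9.png",cv2.resize(p["frame"][80:260,200:420],None,fx=3.2,fy=3.2,interpolation=cv2.INTER_CUBIC))
E
```

```text
t 14.9 tcp [0.644  0.137  0.1878] yaw 9.31 tilt [-0.0086  0.0285 -0.9996] F [ 0.6 -0.2 -0.4] open 0.56 q [ 0.08  0.62  1.18  0.03  1.35 -0.09]
shift mm [-8.5 27.9  2.1] units [-0.114  0.372  0.028] turn deg 0.09 (world yaw diff)
[322.69874815 271.13662673] [ 270  206  106  118 7429]
ring in tool [-0.00030526  0.00040991  0.0065644 ] [ 0.3130714  -0.33797158 -0.3135503   0.29459283] world bottom [0.64346066 0.13755305 0.18115848]
```

View pics/w9z.png

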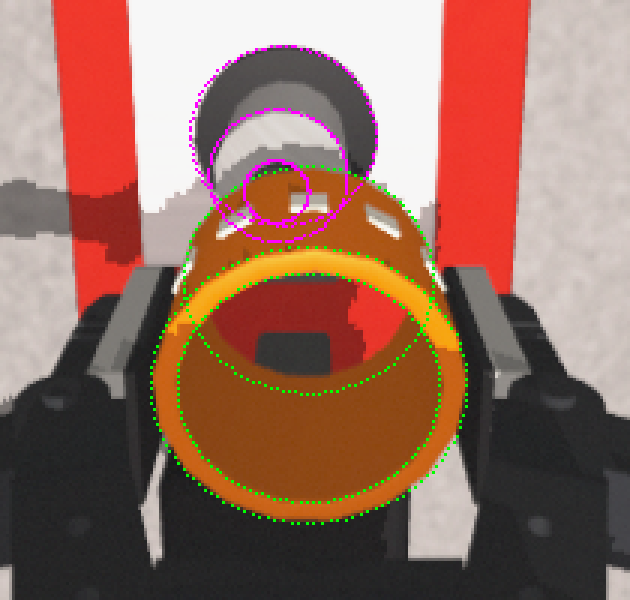

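View pics/sd9.png

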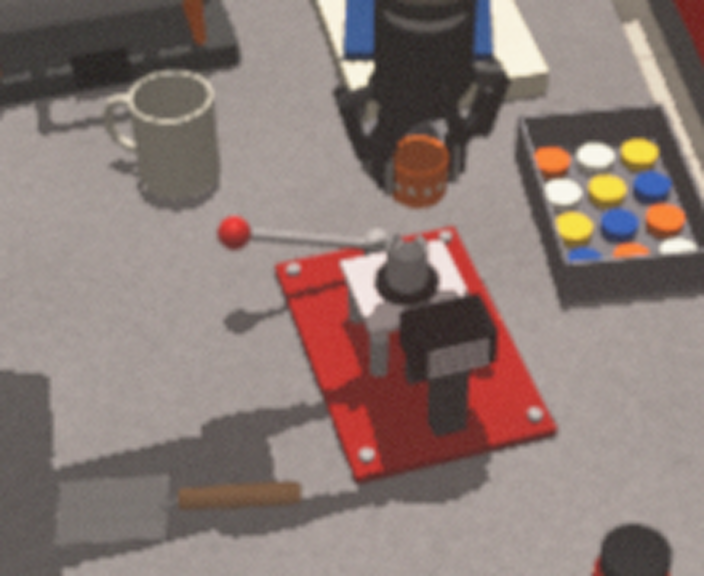

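arm_command(
  steps=[
    [0.5,[-0.11,0.2,0.02],0],
  ],
)

```text
time_s: 15.08
ee_pos: [0.6382, 0.1373, 0.1765]
eef_rot: [-0.694, -0.058, 0.056, 0.715]
contact_force: [-0.1, -0.0, -1.2]
opening: 0.558
```

```bash
python3 st.py .6355 .138 .0892 9.4
```

```text
t 15.23 tcp [0.6348 0.1374 0.1729] yaw 9.27 tilt [-0.01    0.0285 -0.9995] F [-0.8  1.2  0.2] open 0.561 q [ 0.08  0.62  1.23  0.03  1.3  -0.09]
shift mm [ 1.2 83.6 -2. ] units [ 0.016  1.115 -0.027] turn deg 0.13 (world yaw diff)
```

arm_command(
  steps=[
    [0.5,[0.01,0.3,-0.01],0],
  ],
)

```text
time_s: 15.32
ee_pos: [0.6386, 0.1376, 0.1558]
eef_rot: [-0.694, -0.058, 0.056, 0.715]
contact_force: [1.2, 0.2, 0.1]
opening: 0.557
```

```bash
python3 st.py .6355 .138 .0892 9.4
```

```text
t 15.47 tcp [0.6351 0.1372 0.1498] yaw 9.26 tilt [-0.0125  0.0282 -0.9995] F [0.3 0.2 0.2] open 0.556 q [ 0.08  0.64  1.26  0.03  1.26 -0.09]
shift mm [ 1.  60.6 -1.1] units [ 0.013  0.808 -0.015] turn deg 0.14 (world yaw diff)
```

arm_command(
  steps=[
    [0.5,[0.01,0.25,-0.01],0],
  ],
)

```text
time_s: 15.55
ee_pos: [0.6384, 0.1374, 0.1357]
eef_rot: [-0.694, -0.056, 0.058, 0.715]
contact_force: [0.7, 0.1, 1.0]
opening: 0.559
```

```bash
python3 st.py .6355 .138 .0892 9.4;  python3 - <<'E'
from h import *
from plant import vision,sensors
p=vision.camera("wrist"); f=p["frame"]; pos,M=tcp(sensors.get_state()); a=np.linspace(0,2*np.pi,120); g=f.copy()
def rim(x,z,y,r): return pos+(np.c_[x+r*np.cos(a),0*a+y,z+r*np.sin(a)])@M.T
for y,rr in ((.0065-.036,.02),(.0065,.02)):
    for q in proj(p,rim(-.0003,.0004,y,rr)): cv2.circle(g,tuple(int(v) for v in q.round()),0,(0,255,0))
for z,rr in ((.1327,.008),(.0827,.028)):
    for q in proj(p,np.c_[.635+rr*np.cos(a),.1385+rr*np.sin(a),0*a+z]): cv2.circle(g,tuple(int(v) for v in q.round()),0,(255,0,255))
cv2.imwrite("pics/w10z.png",cv2.resize(g[150:350,220:430],None,fx=3.0,fy=3.0,interpolation=cv2.INTER_NEAREST))
E
```

```text
t 15.7 tcp [0.6354 0.137  0.131 ] yaw 9.26 tilt [-0.0143  0.0281 -0.9995] F [0.3 0.3 0.4] open 0.559 q [ 0.08  0.66  1.28  0.03  1.22 -0.09]
shift mm [ 0.7 41.8 -0.3] units [ 0.009  0.557 -0.004] turn deg 0.14 (world yaw diff)
```

View pics/w10z.png

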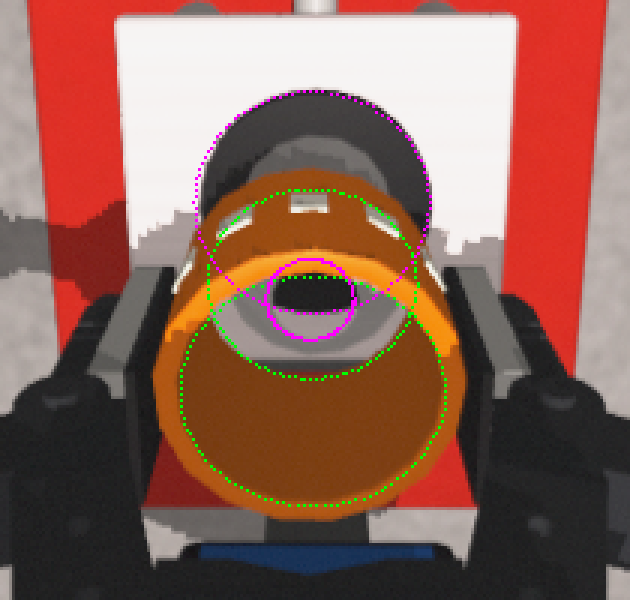

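```bash
python3 - <<'E'
from h import *
from plant import vision,sensors
p=vision.camera("wrist"); f=p["frame"]
cv2.imwrite("pics/w11z.png",cv2.convertScaleAbs(cv2.resize(f[225:285,280:370],None,fx=8,fy=8,interpolation=cv2.INTER_CUBIC),alpha=1.8))
s=vision.camera("side"); cv2.imwrite("pics/sd11.png",cv2.resize(s["frame"][110:200,280:380],None,fx=6,fy=6,interpolation=cv2.INTER_CUBIC))
E
```

```text
(no output)
```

View pics/w11z.png

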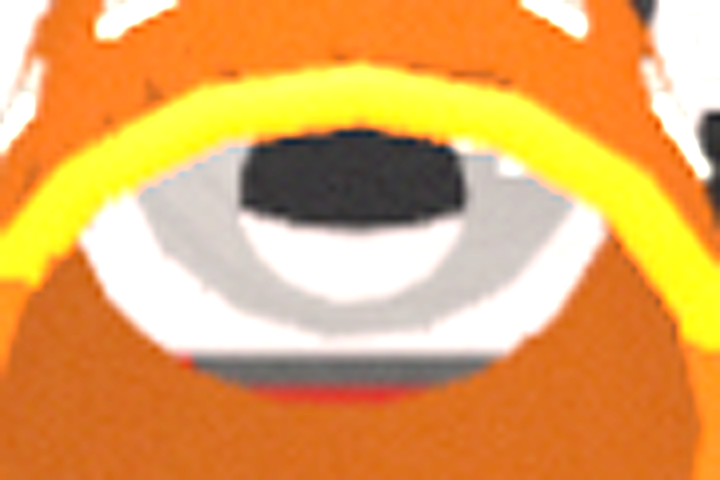

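View pics/sd11.png

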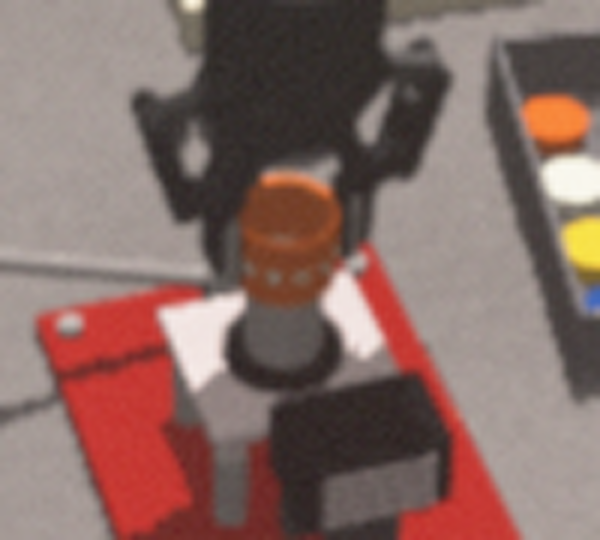

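arm_command(
  steps=[
    [0.5,[0.005,0.2,0],0],
  ],
)

```text
time_s: 15.93
ee_pos: [0.6388, 0.1378, 0.1215]
eef_rot: [-0.694, -0.057, 0.057, 0.715]
contact_force: [0.9, 0.1, -0.8]
opening: 0.56
```

```bash
python3 st.py .6355 .138 .0892 9.4
```

```text
t 16.08 tcp [0.6363 0.1377 0.1176] yaw 9.27 tilt [-0.0117  0.0283 -0.9995] F [-0.2  0.7  0.1] open 0.562 q [ 0.08  0.67  1.29  0.03  1.19 -0.09]
shift mm [-0.5 28.4 -0.4] units [-0.007  0.378 -0.005] turn deg 0.13 (world yaw diff)
```

arm_command(
  steps=[
    [0.5,[0.005,0.18,0],0],
  ],
)

```text
time_s: 16.17
ee_pos: [0.6384, 0.1383, 0.1075]
eef_rot: [-0.694, -0.056, 0.058, 0.715]
contact_force: [1.2, 0.2, 0.1]
opening: 0.559
```

```bash
python3 st.py .6355 .138 .0892 9.4
```

```text
t 16.32 tcp [0.6361 0.1381 0.1041] yaw 9.27 tilt [-0.0129  0.0282 -0.9995] F [-0.6 -0.6 -0.3] open 0.561 q [ 0.08  0.69  1.3   0.03  1.16 -0.09]
shift mm [-0.5 14.9 -0.4] units [-0.007  0.199 -0.006] turn deg 0.13 (world yaw diff)
```

Free of contact, with 15 mm to go.

arm_command(
  steps=[
    [0.5,[-0.005,0.14,-0.005],0],
  ],
)

```text
time_s: 16.4
ee_pos: [0.6374, 0.1382, 0.0963]
eef_rot: [-0.694, -0.055, 0.059, 0.715]
contact_force: [0.5, -0.4, -0.3]
opening: 0.561
```

```bash
python3 st.py .6355 .138 .0892 9.4
```

```text
t 16.55 tcp [0.6352 0.1379 0.0931] yaw 9.27 tilt [-0.0144  0.0281 -0.9995] F [ 0.  -0.3 -0.3] open 0.557 q [ 0.08  0.7   1.32  0.03  1.14 -0.09]
shift mm [ 0.4  3.9 -0.1] units [ 0.005  0.052 -0.001] turn deg 0.13 (world yaw diff)
```

arm_command(
  steps=[
    [0.5,[-0.005,0.05,-0.005],0],
  ],
)

```text
time_s: 16.63
ee_pos: [0.6354, 0.1377, 0.0902]
eef_rot: [-0.694, -0.053, 0.061, 0.715]
contact_force: [0.5, -0.5, 0.6]
opening: 0.559
```

```bash
python3 st.py .6355 .138 .0892 9.4
```

```text
t 16.78 tcp [0.6347 0.1375 0.0892] yaw 9.27 tilt [-0.0147  0.028  -0.9995] F [-0.4 -0.1 -0.4] open 0.561 q [ 0.08  0.7   1.32  0.03  1.13 -0.09]
shift mm [ 0.8 -0.   0.4] units [ 0.011 -0.     0.005] turn deg 0.13 (world yaw diff)
```

arm_command(
  steps=[
    [0.5,[0.01,0.03,0],0],
  ],
)

```text
time_s: 16.87
ee_pos: [0.6356, 0.1379, 0.0878]
eef_rot: [-0.694, -0.053, 0.061, 0.715]
contact_force: [-7.2, 1.7, 15.8]
opening: 0.56
```

```bash
python3 st.py .6355 .138 .0892 9.4;  python3 - <<'E'
from h import *
from plant import vision,sensors
p=vision.camera("side"); cv2.imwrite("pics/sd12.png",cv2.resize(p["frame"][110:200,280:380],None,fx=6,fy=6,interpolation=cv2.INTER_CUBIC))
E
```

```text
t 17.02 tcp [0.6357 0.1379 0.0881] yaw 9.27 tilt [-0.0136  0.0282 -0.9995] F [-2.6  0.3  6. ] open 0.559 q [ 0.08  0.7   1.32  0.03  1.13 -0.09]
shift mm [-0.2 -1.1  0.2] units [-0.002 -0.015  0.003] turn deg 0.13 (world yaw diff)
```

View pics/sd12.png

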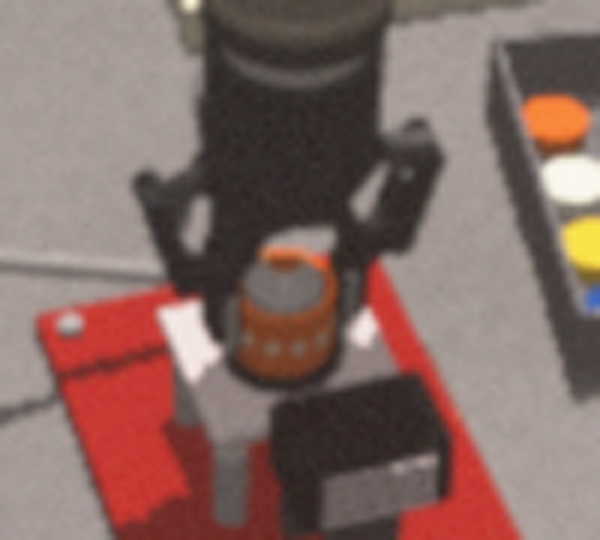

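The ring is down and in contact with the seat (6 N). I'll open the gripper.

arm_command(
  steps=[
    [-0.6,[0,0,0],0],
    [-0.6,[0,-0.02,0],0],
    [-0.7,[0,-0.02,0],0],
    [-0.7,[0,-0.02,0],0],
  ],
)

```text
time_s: 17.4
ee_pos: [0.6361, 0.1379, 0.0933]
eef_rot: [-0.694, -0.054, 0.061, 0.715]
contact_force: [0.4, -0.5, -0.4]
opening: 0.85
```

```bash
python3 st.py .6355 .138 .2 9.4;  python3 - <<'E'
from h import *
from plant import vision,sensors
p=vision.camera("wrist"); cv2.imwrite("pics/w13.png",p["frame"])
E
```

```text
t 17.55 tcp [0.6362 0.1378 0.0933] yaw 9.28 tilt [-0.0124  0.0284 -0.9995] F [0.1 0.4 0.7] open 0.853 q [ 0.08  0.7   1.31  0.03  1.14 -0.09]
shift mm [  -1.4 -106.6    3.5] units [-0.019 -1.421  0.046] turn deg 0.12 (world yaw diff)
```

View pics/w13.png

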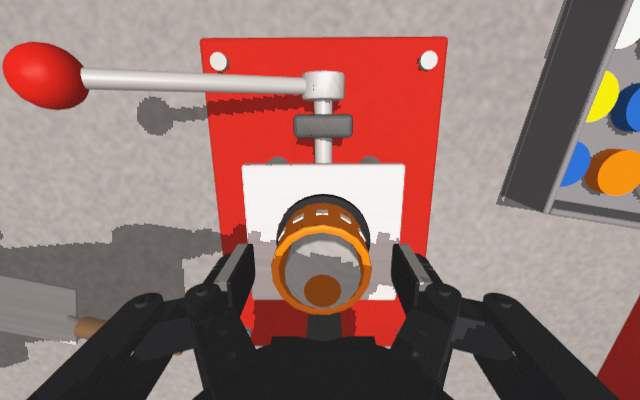

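arm_command(
  steps=[
    [-0.7,[0,-0.3,0],0],
    [-0.7,[0,-0.4,0],0],
    [-0.7,[0,-0.5,0],0],
    [-0.7,[0,-0.5,0],0],
    [-0.7,[0,-0.5,0],0],
  ],
)

```text
time_s: 18.02
ee_pos: [0.6334, 0.1327, 0.2515]
eef_rot: [-0.694, -0.045, 0.07, 0.715]
contact_force: [1.4, 0.2, -0.2]
opening: 0.852
```

```bash
python3 st.py .4912 .2065 .25 99.4;  python3 - <<'E'
from h import *
from plant import vision,sensors
p=vision.camera("scene"); print("mug",ray(p,(446,206),0)); 
cv2.imwrite("pics/sc14.png",cv2.resize(p["frame"][130:290,300:480],None,fx=3.5,fy=3.5,interpolation=cv2.INTER_CUBIC))
for l,n in ((red,(387,185)),): c,st,m=blob(l(p["frame"]),n); print(c,ray(p,c,.0927))
p=vision.camera("side"); print("mug",ray(p,(254,134),0))
cv2.imwrite("pics/sd14.png",cv2.resize(p["frame"][100:200,250:380],None,fx=5,fy=5,interpolation=cv2.INTER_CUBIC))
E
```

```text
t 18.17 tcp [0.6355 0.1329 0.2544] yaw 9.28 tilt [-0.028   0.0271 -0.9992] F [ 0.6 -0.6 -0.6] open 0.847 q [ 0.07  0.58  1.08  0.03  1.51 -0.09]
shift mm [-130.4   10.5   95.7] units [-1.739  0.14   1.276] turn deg 90.12 (world yaw diff)
mug [0.46386615 0.41113894 0.        ]
[386.95918367 184.57142857] [0.48974668 0.20528268 0.0927    ]
mug [0.43737738 0.40656379 0.        ]
```

View pics/sc14.png

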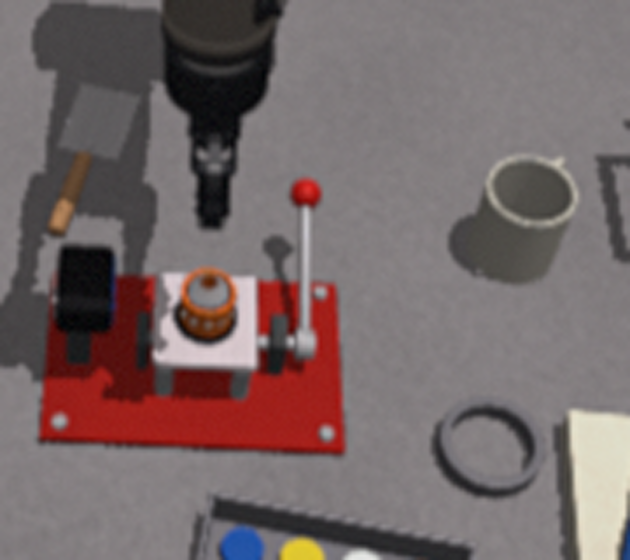

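View pics/sd14.png

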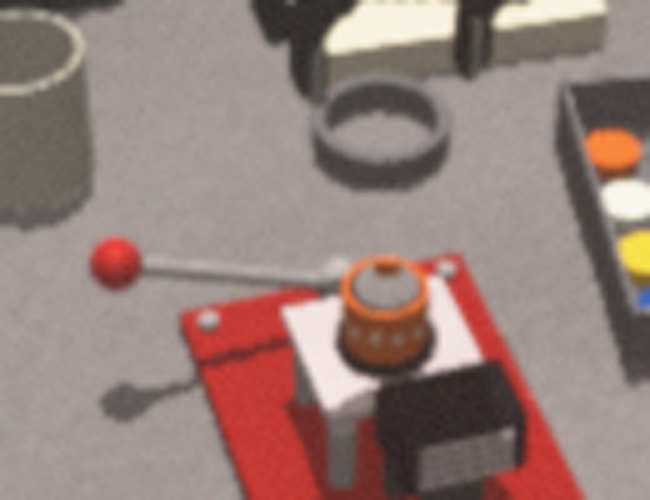

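Both views show the ring flat on the seat with the lever down. Now to the knob.

arm_command(
  steps=[
    [-0.7,[-0.44,0,0.32],0],
    [-0.7,[-0.44,0,0.32],0],
    [-0.7,[-0.44,0,0.32],0],
    [-0.7,[-0.4,0,0.3],0],
  ],
)

```text
time_s: 18.6
ee_pos: [0.4886, 0.2023, 0.2444]
eef_rot: [-0.695, -0.035, 0.072, 0.714]
contact_force: [1.0, 0.8, -0.2]
opening: 0.85
```

```bash
python3 st.py .4912 .2065 .25 99.4
```

```text
t 18.75 tcp [0.4887 0.2031 0.2457] yaw 8.98 tilt [-0.0526  0.0224 -0.9984] F [ 0.9  0.2 -0.1] open 0.849 q [0.23 0.36 1.45 0.03 1.37 0.07]
shift mm [ 2.8 -4.4  3.1] units [ 0.037 -0.059  0.041] turn deg 90.42 (world yaw diff)
```

arm_command(
  steps=[
    [-0.7,[0,-0.03,0],-0.12],
    [-0.7,[0,-0.03,0],-0.12],
    [-0.7,[0,-0.03,0],-0.12],
    [-0.7,[0,-0.03,0],-0.12],
    [-0.7,[0,-0.03,0],-0.12],
    [-0.7,[0,-0.03,0],-0.12],
    [-0.7,[0,-0.03,0],-0.12],
    [-0.7,[0,-0.03,0],-0.12],
    [-0.7,[0,-0.03,0],-0.12],
    [-0.7,[0,-0.03,0],-0.12],
  ],
)

```text
time_s: 19.58
ee_pos: [0.4949, 0.197, 0.255]
eef_rot: [-0.518, -0.442, 0.473, 0.559]
contact_force: [0.9, -0.1, -0.4]
opening: 0.847
```

```bash
python3 st.py .4912 .2065 .25 99.4
```

```text
t 19.73 tcp [0.4947 0.1972 0.2552] yaw 80.16 tilt [-0.0707  0.0159 -0.9974] F [-0.2  0.4 -0.4] open 0.848 q [ 0.22  0.37  1.41  0.03  1.42 -1.19]
shift mm [8.6 5.6 4.6] units [0.114 0.075 0.062] turn deg 19.24 (world yaw diff)
```

arm_command(
  steps=[
    [-0.7,[0,0.5,0],-0.12],
    [-0.7,[0,0,0],-0.12],
  ],
)

```text
time_s: 19.9
ee_pos: [0.4927, 0.1971, 0.2158]
eef_rot: [-0.459, -0.505, 0.53, 0.503]
contact_force: [-1.4, 1.0, -1.6]
opening: 0.848
```

```bash
python3 st.py .4912 .2065 .19 99.4
```

```text
t 20.05 tcp [0.4968 0.1982 0.2226] yaw 93.78 tilt [-0.0581  0.0187 -0.9981] F [ 0.2 -0.5 -0.3] open 0.849 q [ 0.22  0.39  1.47  0.03  1.33 -1.43]
shift mm [ 8.  33.   3.2] units [0.106 0.44  0.042] turn deg 5.62 (world yaw diff)
```

arm_command(
  steps=[
    [-0.7,[0.1,0.4,0.05],-0.08],
    [-0.7,[0,0,0],0],
  ],
)

```text
time_s: 20.22
ee_pos: [0.4928, 0.206, 0.1944]
eef_rot: [-0.445, -0.526, 0.541, 0.482]
contact_force: [-0.6, -0.1, -0.5]
opening: 0.85
```

```bash
python3 st.py .4912 .2065 .17 99.4
```

```text
t 20.37 tcp [0.4965 0.206  0.1997] yaw 97.88 tilt [-0.0431  0.0216 -0.9988] F [-0.  -0.1  0.5] open 0.85 q [ 0.23  0.41  1.51  0.03  1.26 -1.49]
shift mm [ 0.4 30.   4. ] units [0.006 0.399 0.053] turn deg 1.52 (world yaw diff)
```

arm_command(
  steps=[
    [-0.7,[0,0.45,0.06],-0.025],
    [-0.7,[0,0,0],0],
  ],
)

```text
time_s: 20.53
ee_pos: [0.4932, 0.2061, 0.1695]
eef_rot: [-0.444, -0.536, 0.54, 0.474]
contact_force: [-0.8, 0.4, -1.8]
opening: 0.849
```

```bash
python3 st.py .4912 .2065 .072 99.4;  python3 - <<'E'
from h import *
from plant import vision,sensors
p=vision.camera("wrist"); c,st,m=blob(red(p["frame"]),(320,230)); print(c,st,ray(p,c,.0927)); cv2.imwrite("pics/w15.png",p["frame"])
E
```

```text
t 20.68 tcp [0.4976 0.2071 0.1752] yaw 99.05 tilt [-0.0246  0.0258 -0.9994] F [-0.6 -0.1 -0.3] open 0.851 q [ 0.23  0.43  1.56  0.03  1.17 -1.51]
shift mm [ -2.6 103.2   4.3] units [-0.035  1.377  0.058] turn deg 0.35 (world yaw diff)
[248.25358324 253.18540978] [  113   183   238   159 16326] [0.5490742  0.15182476 0.0927    ]
```

View pics/w15.png

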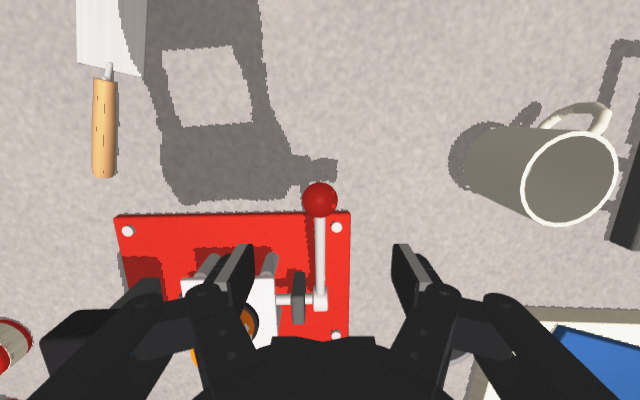

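```bash
python3 - <<'E'
from h import *
from plant import vision,sensors
p=vision.camera("wrist"); print(ray(p,(319.5,199.5),.0927), proj(p,[.4912,.2065,.0927]))
E
```

```text
[0.49170207 0.2055445  0.0927    ] [[320.7341996  199.09045636]]
```

arm_command(
  steps=[
    [-0.7,[-0.02,0.5,0.05],0],
  ],
)

```text
time_s: 20.87
ee_pos: [0.4986, 0.2073, 0.1442]
eef_rot: [0.45, 0.544, -0.532, -0.468]
contact_force: [2.0, 0.9, 0.8]
opening: 0.849
```

```bash
python3 st.py .4912 .2065 .072 99.4
```

```text
t 21.02 tcp [0.4918 0.2057 0.1368] yaw 99.06 tilt [-0.0289  0.0248 -0.9993] F [-0.1  0.4  0.5] open 0.853 q [ 0.23  0.46  1.62  0.03  1.08 -1.51]
shift mm [-1.  64.8 -1.1] units [-0.013  0.864 -0.015] turn deg 0.34 (world yaw diff)
```

arm_command(
  steps=[
    [-0.7,[0,0.45,0],0],
  ],
)

```text
time_s: 21.1
ee_pos: [0.4957, 0.2076, 0.1092]
eef_rot: [0.448, 0.542, -0.534, -0.47]
contact_force: [2.1, 0.4, -0.2]
opening: 0.853
```

```bash
python3 st.py .4915 .206 .072 99.4
```

```text
t 21.25 tcp [0.4902 0.2063 0.1031] yaw 99.05 tilt [-0.0319  0.0241 -0.9992] F [-0.   0.6  0.3] open 0.853 q [ 0.24  0.5   1.66  0.04  1.   -1.51]
shift mm [-1.4 31.  -2.1] units [-0.019  0.414 -0.028] turn deg 0.35 (world yaw diff)
```

arm_command(
  steps=[
    [-0.7,[0,0.4,-0.01],0],
  ],
)

```text
time_s: 21.33
ee_pos: [0.4946, 0.2083, 0.079]
eef_rot: [0.447, 0.54, -0.535, -0.471]
contact_force: [0.9, -0.1, -0.5]
opening: 0.852
```

```bash
python3 st.py .4915 .206 .072 99.4;  python3 - <<'E'
from h import *
from plant import vision,sensors
p=vision.camera("wrist"); cv2.imwrite("pics/w16.png",p["frame"])
E
```

```text
t 21.48 tcp [0.4897 0.2071 0.0737] yaw 99.04 tilt [-0.0338  0.0237 -0.9991] F [ 0.6  0.5 -0.3] open 0.848 q [ 0.24  0.54  1.69  0.04  0.94 -1.51]
shift mm [-1.4  1.6 -1.6] units [-0.019  0.021 -0.022] turn deg 0.36 (world yaw diff)
```

View pics/w16.png

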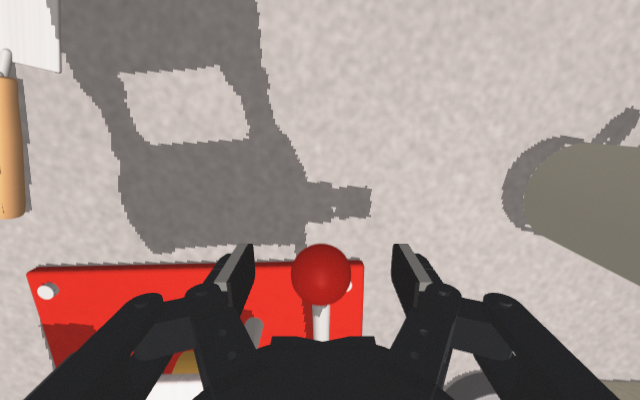

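arm_command(
  steps=[
    [0.6,[-0.01,0.02,-0.02],0],
    [0.6,[0,0,0],0],
    [0.6,[0,0,0],0],
    [0.6,[0,0,0],0],
    [0.6,[0,0,0],0],
    [0.6,[0,0,0],0],
  ],
  squeeze=35,
)

```text
time_s: 22.03
ee_pos: [0.4957, 0.2069, 0.0799]
eef_rot: [0.447, 0.54, -0.536, -0.471]
contact_force: [0.8, -0.3, -4.0]
opening: 0.329
```

```bash
python3 st.py .4915 .206 .072 99.4;  python3 - <<'E'
from h import *
from plant import vision,sensors
p=vision.camera("wrist"); cv2.imwrite("pics/w17.png",p["frame"])
E
```

```text
t 22.18 tcp [0.4956 0.2069 0.0796] yaw 99.07 tilt [-0.0228  0.0253 -0.9994] F [ 0.6 -0.2 -2. ] open 0.326 q [ 0.24  0.54  1.68  0.04  0.94 -1.52]
shift mm [-0.5  7.7  4.1] units [-0.006  0.102  0.054] turn deg 0.33 (world yaw diff)
```

View pics/w17.png

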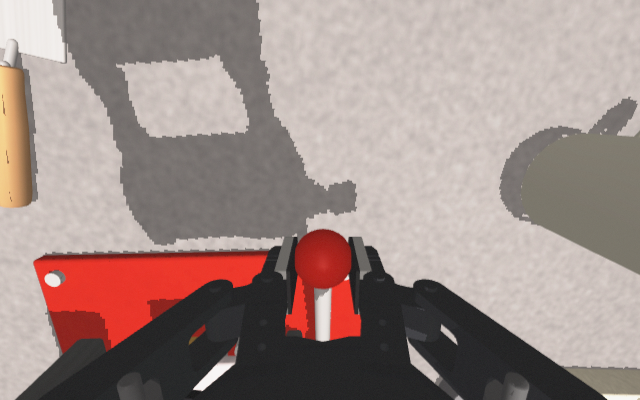

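arm_command(
  steps=[
    [-0.4,[0,0,0],0],
    [-0.4,[0,0,0],0],
    [-0.4,[0,0,0],0],
  ],
)

```text
time_s: 22.48
ee_pos: [0.4957, 0.2071, 0.0799]
eef_rot: [0.447, 0.54, -0.536, -0.471]
contact_force: [-0.2, -0.1, -0.9]
opening: 0.695
```

```bash
python3 st.py .4915 .206 .063 99.4
```

```text
t 22.63 tcp [0.4957 0.2071 0.0798] yaw 99.08 tilt [-0.0227  0.0254 -0.9994] F [-0.  -0.1 -0.2] open 0.698 q [ 0.24  0.54  1.68  0.04  0.95 -1.52]
shift mm [-0.9 16.9  4. ] units [-0.011  0.225  0.053] turn deg 0.32 (world yaw diff)
```

arm_command(
  steps=[
    [-0.4,[-0.01,0.23,0.05],0],
  ],
)

```text
time_s: 22.72
ee_pos: [0.4944, 0.2068, 0.0652]
eef_rot: [0.448, 0.542, -0.534, -0.469]
contact_force: [-0.2, 0.8, 0.6]
opening: 0.698
```

```bash
python3 st.py .4915 .206 .063 99.4
```

```text
t 22.87 tcp [0.4908 0.2059 0.062 ] yaw 99.08 tilt [-0.0253  0.0247 -0.9994] F [ 0.4 -0.6 -0.1] open 0.704 q [ 0.24  0.56  1.7   0.04  0.9  -1.52]
shift mm [-0.  -1.1 -0.7] units [-0.    -0.014 -0.009] turn deg 0.32 (world yaw diff)
```

arm_command(
  steps=[
    [0.6,[0,0,0],0],
  ],
)

```text
time_s: 22.95
ee_pos: [0.491, 0.206, 0.0623]
eef_rot: [0.446, 0.539, -0.537, -0.471]
contact_force: [0.9, -0.7, -0.4]
opening: 0.577
```

```bash
python3 st.py .4915 .206 .063 99.4;python3 st.py .4915 .206 .063 99.4;  python3 - <<'E'
from h import *
from plant import vision,sensors
p=vision.camera("wrist"); cv2.imwrite("pics/w18.png",p["frame"])
p=vision.camera("side"); cv2.imwrite("pics/sd18.png",cv2.resize(p["frame"][100:200,240:370],None,fx=5,fy=5,interpolation=cv2.INTER_CUBIC))
E
```

```text
t 23.1 tcp [0.491  0.2065 0.0625] yaw 99.06 tilt [-0.0246  0.0259 -0.9994] F [-0.9  4.6  1.5] open 0.333 q [ 0.24  0.56  1.7   0.04  0.9  -1.52]
shift mm [-0.6 -0.5 -0.4] units [-0.008 -0.006 -0.005] turn deg 0.34 (world yaw diff)
t 23.25 tcp [0.491  0.2066 0.0626] yaw 99.08 tilt [-0.0243  0.0257 -0.9994] F [-1.7  3.7  2.7] open 0.33 q [ 0.24  0.56  1.7   0.04  0.9  -1.52]
shift mm [-0.6 -0.5 -0.3] units [-0.008 -0.006 -0.005] turn deg 0.32 (world yaw diff)
```

View pics/w18.png

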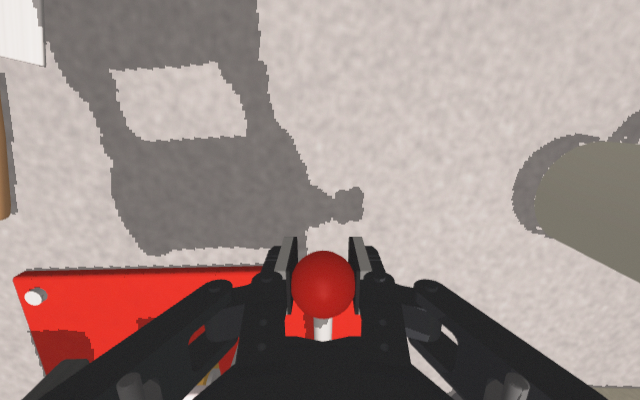

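View pics/sd18.png

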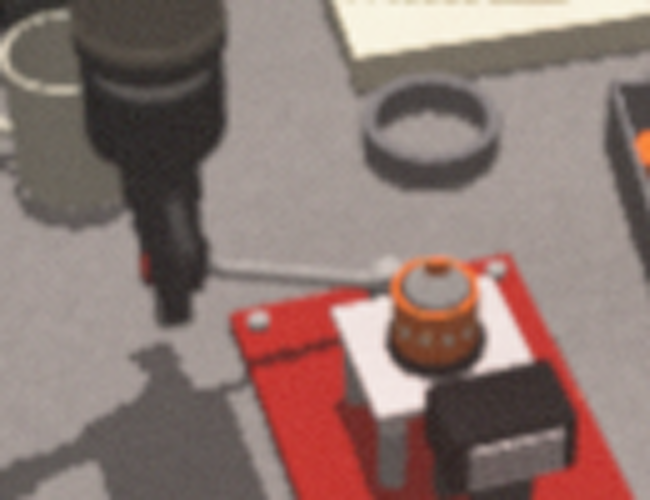

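```bash
cat > lev.py <<'E'
from h import *
from plant import sensors, vision
import sys
for _ in range(2): vision.camera("wrist")
s=sensors.get_state(); pos,M=tcp(s); xd=np.array([np.cos(.164),np.sin(.164),0])
off=np.array([-.0005,.0006,-.0300]); P=np.array([.6202,.2273,.042])
k=pos-off-P; sx=k@xd; a=np.arctan2(-sx,k[2]); print("theta est %.3f radius %.4f lateral %.4f"%(1.2-a,np.hypot(sx,k[2]),k@np.array([-xd[1],xd[0],0])))
t=float(sys.argv[1]); b=1.2-t
go(s,P+off-.14*np.sin(b)*xd+np.array([0,0,.14*np.cos(b)]),99.4)
E
python3 lev.py .15
```

```text
theta est -0.002 radius 0.1399 lateral -0.0001
t 23.45 tcp [0.491  0.2065 0.0624] yaw 99.08 tilt [-0.0243  0.0257 -0.9994] F [-1.5  5.6  2.5] open 0.328 q [ 0.24  0.56  1.7   0.04  0.9  -1.52]
shift mm [  0.7 -19.4  -8.6] units [ 0.009 -0.259 -0.115] turn deg 0.32 (world yaw diff)
```

arm_command(
  steps=[
    [0.6,[0,-0.25,-0.12],0],
  ],
)

```text
time_s: 23.53
ee_pos: [0.4977, 0.2076, 0.0783]
eef_rot: [-0.445, -0.538, 0.538, 0.473]
contact_force: [-0.6, 7.2, -5.0]
opening: 0.326
```

```bash
python3 lev.py .3
```

```text
theta est 0.155 radius 0.1401 lateral -0.0000
t 23.63 tcp [0.5002 0.2081 0.0823] yaw 99.11 tilt [-0.0254  0.0263 -0.9993] F [-3.9  5.4 -2.4] open 0.331 q [ 0.23  0.54  1.66  0.04  0.96 -1.52]
shift mm [  0.6 -17.  -11.1] units [ 0.008 -0.226 -0.148] turn deg 0.29 (world yaw diff)
```

Following the arc well.

arm_command(
  steps=[
    [0.6,[0,-0.23,-0.15],0],
  ],
)

```text
time_s: 23.72
ee_pos: [0.5081, 0.2094, 0.0964]
eef_rot: [-0.444, -0.537, 0.539, 0.473]
contact_force: [0.5, 6.1, -7.5]
opening: 0.328
```

```bash
python3 lev.py .47
```

```text
theta est 0.311 radius 0.1408 lateral -0.0000
t 23.82 tcp [0.5119 0.21   0.1007] yaw 99.12 tilt [-0.0259  0.0271 -0.9993] F [-4.9  3.8 -0.8] open 0.326 q [ 0.23  0.54  1.61  0.04  1.02 -1.52]
shift mm [  0.6 -15.9 -15.6] units [ 0.008 -0.213 -0.208] turn deg 0.28 (world yaw diff)
```

arm_command(
  steps=[
    [0.6,[0,-0.21,-0.19],0],
  ],
)

```text
time_s: 23.9
ee_pos: [0.522, 0.2117, 0.1132]
eef_rot: [-0.443, -0.537, 0.54, 0.474]
contact_force: [0.1, 6.2, -7.5]
opening: 0.328
```

```bash
python3 lev.py .6
```

```text
theta est 0.473 radius 0.1413 lateral 0.0000
t 24.0 tcp [0.527  0.2126 0.1176] yaw 99.14 tilt [-0.0255  0.0281 -0.9993] F [-5.6  3.9  2.3] open 0.328 q [ 0.23  0.54  1.55  0.04  1.08 -1.52]
shift mm [  0.3 -10.3 -14.7] units [ 0.005 -0.137 -0.195] turn deg 0.26 (world yaw diff)
```

arm_command(
  steps=[
    [0.6,[0,-0.17,-0.21],0],
  ],
)

```text
time_s: 24.08
ee_pos: [0.5383, 0.2145, 0.1273]
eef_rot: [-0.442, -0.537, 0.54, 0.474]
contact_force: [-1.4, 3.7, -8.0]
opening: 0.323
```

```bash
python3 lev.py .75
```

```text
theta est 0.626 radius 0.1418 lateral 0.0001
t 24.18 tcp [0.5437 0.2154 0.1311] yaw 99.12 tilt [-0.0252  0.029  -0.9993] F [-5.   4.2  2.4] open 0.328 q [ 0.23  0.55  1.48  0.04  1.13 -1.52]
shift mm [  0.2  -7.3 -16. ] units [ 0.003 -0.098 -0.213] turn deg 0.28 (world yaw diff)
```

arm_command(
  steps=[
    [0.6,[0,-0.11,-0.22],0],
  ],
)

```text
time_s: 24.27
ee_pos: [0.5558, 0.2175, 0.1374]
eef_rot: [-0.443, -0.538, 0.539, 0.474]
contact_force: [-4.2, 2.9, -2.0]
opening: 0.326
```

```bash
python3 lev.py .92
```

```text
theta est 0.764 radius 0.1408 lateral 0.0001
t 24.37 tcp [0.561  0.2183 0.1396] yaw 99.11 tilt [-0.025   0.0298 -0.9992] F [-5.7  3.2  2.5] open 0.327 q [ 0.23  0.57  1.42  0.04  1.17 -1.52]
shift mm [  0.2  -7.4 -20.7] units [ 0.003 -0.099 -0.276] turn deg 0.29 (world yaw diff)
```

arm_command(
  steps=[
    [0.6,[0,-0.07,-0.24],0],
  ],
)

```text
time_s: 24.45
ee_pos: [0.5747, 0.2207, 0.1439]
eef_rot: [-0.443, -0.538, 0.538, 0.474]
contact_force: [-6.8, 2.6, 4.5]
opening: 0.327
```

```bash
python3 lev.py 1.07
```

```text
theta est 0.903 radius 0.1389 lateral 0.0002
t 24.55 tcp [0.5795 0.2215 0.1448] yaw 99.11 tilt [-0.0249  0.0305 -0.9992] F [-5.4  3.8  4.4] open 0.333 q [ 0.22  0.6   1.35  0.04  1.21 -1.52]
shift mm [  0.1  -6.5 -22.4] units [ 0.001 -0.086 -0.299] turn deg 0.29 (world yaw diff)
```

arm_command(
  steps=[
    [0.6,[0,-0.03,-0.24],0],
  ],
)

```text
time_s: 24.63
ee_pos: [0.5941, 0.224, 0.1472]
eef_rot: [0.444, 0.539, -0.537, -0.473]
contact_force: [-5.2, 1.0, 7.9]
opening: 0.331
```

```bash
python3 lev.py 1.2
```

```text
theta est 1.040 radius 0.1372 lateral 0.0003
t 24.73 tcp [0.5981 0.2247 0.1475] yaw 99.12 tilt [-0.0238  0.0312 -0.9992] F [-4.6  2.7  8. ] open 0.329 q [ 0.22  0.63  1.29  0.04  1.24 -1.52]
shift mm [ -0.1  -4.9 -21.8] units [-0.001 -0.066 -0.291] turn deg 0.28 (world yaw diff)
```

arm_command(
  steps=[
    [0.6,[0,-0.06,-0.26],0],
  ],
)

```text
time_s: 24.82
ee_pos: [0.6135, 0.2273, 0.1501]
eef_rot: [0.443, 0.539, -0.537, -0.473]
contact_force: [-2.8, 4.1, -11.5]
opening: 0.329
```

```bash
python3 lev.py 1.2;  python3 - <<'E'
from h import *
from plant import vision,sensors
p=vision.camera("side"); cv2.imwrite("pics/sd20.png",cv2.resize(p["frame"][70:210,240:400],None,fx=4.2,fy=4.2,interpolation=cv2.INTER_CUBIC))
p=vision.camera("scene"); cv2.imwrite("pics/sc20.png",cv2.resize(p["frame"][130:270,300:460],None,fx=4.2,fy=4.2,interpolation=cv2.INTER_CUBIC))
p=vision.camera("wrist"); cv2.imwrite("pics/w20.png",p["frame"])
E
```

```text
theta est 1.185 radius 0.1389 lateral 0.0004
t 24.92 tcp [0.6176 0.228  0.1509] yaw 99.11 tilt [-0.0249  0.0316 -0.9992] F [-3.3  3.1  1.8] open 0.326 q [ 0.22  0.66  1.22  0.04  1.28 -1.52]
shift mm [-0.3 -1.2 -2. ] units [-0.005 -0.016 -0.027] turn deg 0.29 (world yaw diff)
```

View pics/sd20.png

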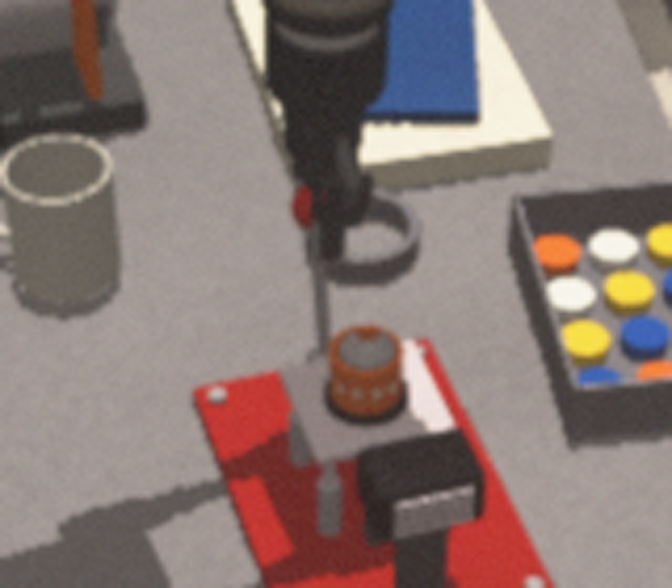

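View pics/sc20.png

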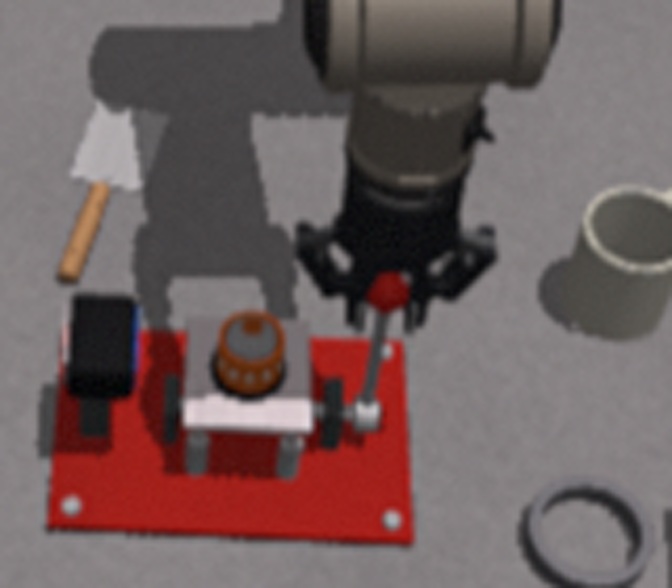

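View pics/w20.png

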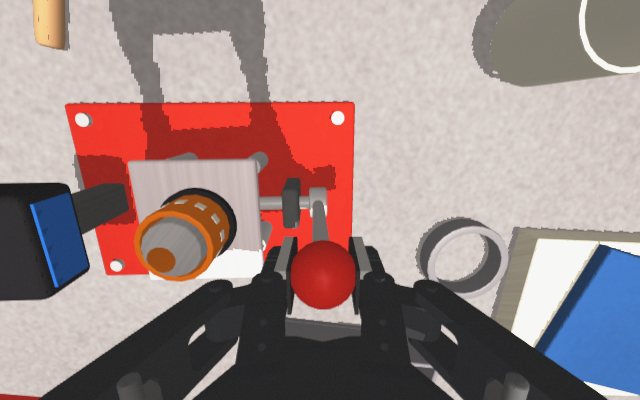

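```bash
python3 - <<'E'
from h import *
from plant import vision,sensors
P=np.array([.6202,.2273,.042]); xd=np.array([np.cos(.164),np.sin(.164),0])
def pred(th): b=1.2-th; return P-.14*np.sin(b)*xd+np.array([0,0,.14*np.cos(b)])
for n in ("scene","wrist"):
    p=vision.camera(n)
    h=cv2.cvtColor(p["frame"],cv2.COLOR_BGR2HSV); m=((h[...,0]<6)|(h[...,0]>174))&(h[...,1]>150)&(h[...,2]>40)
    near=(392,199) if n=="scene" else (323,275)
    if n=="wrist": m[:230]=0; m[312:]=0; m[:,:288]=0; m[:,360:]=0
    c,st,_=blob(m,near); cen=(st[0]+st[2]/2-.5,st[1]+st[3]/2-.5); print(n,c,st,cen,"ray z.182",ray(p,cen,.182).round(4))
    for t in (1.05,1.15,1.2,1.25): print(t,proj(p,pred(t)).round(1))
    if n=="scene":
        a=np.linspace(0,2*np.pi,200); g=p["frame"].copy(); g=cv2.resize(g[180:250,330:400],None,fx=8,fy=8,interpolation=cv2.INTER_CUBIC)
        for z,cl in ((.0827,(255,0,255)),(.098,(0,255,0))):
            for q in proj(p,np.c_[.6353+.028*np.cos(a),.1383+.028*np.sin(a),0*a+z]):
                u=((q-[330,180]+.5)*8-.5).round().astype(int); cv2.circle(g,tuple(int(v) for v in u),1,cl,-1)
        cv2.imwrite("pics/sc21.png",g)
print("r",sensors.get_state()["contact_force"])
E
```

```text
scene [392.02666667 198.72      ] [387 194  11  10  75] (np.float64(392.0), np.float64(198.5)) ray z.182 [0.6092 0.2261 0.182 ]
1.05 [[391.6 196.1]]
1.15 [[391.8 199.7]]
1.2 [[391.9 201.6]]
1.25 [[392.  203.6]]
wrist [322.52495247 268.46934411] [ 288  230   68   79 4208] (np.float64(321.5), np.float64(269.0)) ray z.182 [0.6089 0.2244 0.182 ]
1.05 [[323.6 248.2]]
1.15 [[323.8 277.9]]
1.2 [[323.9 291.7]]
1.25 [[323.9 304.6]]
r [-3.44190953  3.98962839 -2.34321959]
```

View pics/sc21.png

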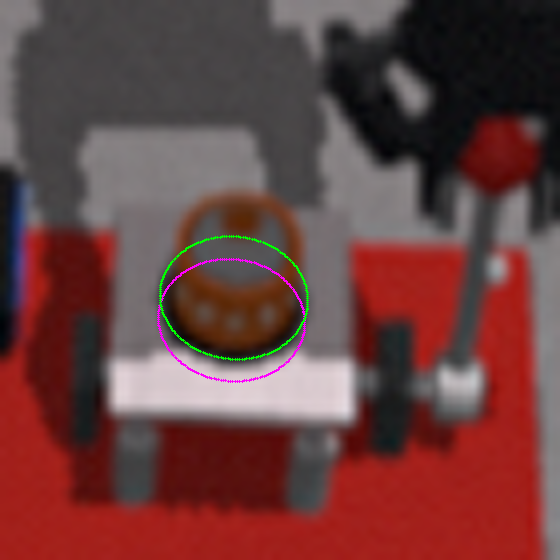

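The knob slipped a little in the grip. Both cameras put the lever at about 1.12–1.14 rad, so I'll nudge it a bit further.

arm_command(
  steps=[
    [0.6,[0,0,-0.12],0],
  ],
)

```text
time_s: 25.25
ee_pos: [0.6235, 0.2289, 0.151]
eef_rot: [0.444, 0.54, -0.536, -0.473]
contact_force: [-3.2, 1.9, 2.3]
opening: 0.33
```

```bash
cat > chk.py <<'E'
from h import *
from plant import vision,sensors
P=np.array([.6202,.2273,.042]); xd=np.array([np.cos(.164),np.sin(.164),0])
def pred(th): b=1.2-th; return P-.14*np.sin(b)*xd+np.array([0,0,.14*np.cos(b)])
ts=np.arange(.9,1.5,.005); a=np.linspace(0,2*np.pi,200)
s=sensors.get_state(); print(s["time_s"],s["ee_pos"].round(4),s["contact_force"].round(1),s["opening"].round(3))
for n in ("scene","wrist"):
    p=vision.camera(n); h=cv2.cvtColor(p["frame"],cv2.COLOR_BGR2HSV); m=((h[...,0]<6)|(h[...,0]>174))&(h[...,1]>150)&(h[...,2]>40)
    if n=="scene":
        c,st,_=blob(m,(392,200)); row=st[1]+st[3]/2-.5
        g=cv2.resize(p["frame"][180:250,330:400],None,fx=8,fy=8,interpolation=cv2.INTER_CUBIC)
        for z,cl in ((.0827,(255,0,255)),(.098,(0,255,0))):
            for q in proj(p,np.c_[.6353+.028*np.cos(a),.1383+.028*np.sin(a),0*a+z]):
                u=((q-[330,180]+.5)*8-.5).round().astype(int); cv2.circle(g,tuple(int(v) for v in u),1,cl,-1)
        cv2.imwrite("pics/scL.png",g)
    else:
        cols=m[:,300:345].sum(1); r=np.nonzero(m[225:330,323])[0]+225; row=(r.min()+r.max())/2; st=(r.min(),r.max()); cv2.imwrite("pics/wL.png",p["frame"])
    rows=np.array([proj(p,pred(t))[0,1] for t in ts]); print(n,st,row,"theta",ts[np.abs(rows-row).argmin()])
E
python3 chk.py
```

```text
Traceback (most recent call last):
  File "chk.py", line 6, in <module>
    s=sensors.get_state(); print(s["time_s"],s["ee_pos"].round(4),s["contact_force"].round(1),s["opening"].round(3))
                                                                                              ^^^^^^^^^^^^^^^^^^
AttributeError: 'float' object has no attribute 'round'
```

```bash
python3 chk.py
```

```text
Traceback (most recent call last):
  File "chk.py", line 6, in <module>
    s=sensors.get_state(); print(s["time_s"],s["ee_pos"].round(4),s["contact_force"].round(1),s["opening"].round(3))
                                                                                              ^^^^^^^^^^^^^^^^^^
AttributeError: 'float' object has no attribute 'round'
```

```bash
sed -i 's/s\["opening"\].round(3)/s["opening"]/' chk.py; python3 chk.py; python3 chk.py
```

```text
25.25 [0.6235 0.2289 0.151 ] [-3.2  1.9  2.3] 0.3297642909842367
scene [387 196  11  10  75] 200.5 theta 1.1700000000000004
wrist (np.int64(240), np.int64(308)) 274.0 theta 1.2050000000000003
25.35 [0.6252 0.2292 0.1509] [-3.4  3.3  2.3] 0.328284206097866
scene [387 197  11  10  73] 201.5 theta 1.2000000000000002
wrist (np.int64(240), np.int64(308)) 274.0 theta 1.2000000000000002
```

View pics/wL.png

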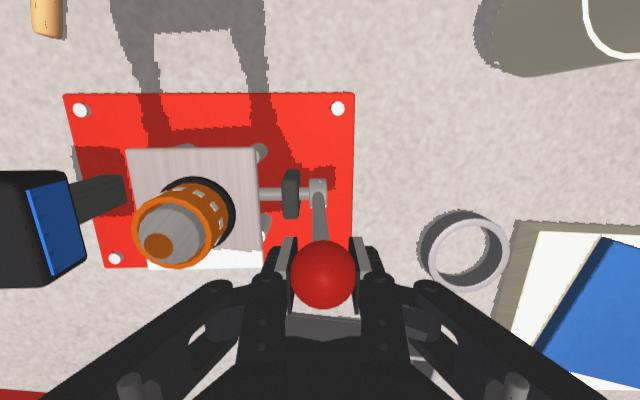

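View pics/scL.png

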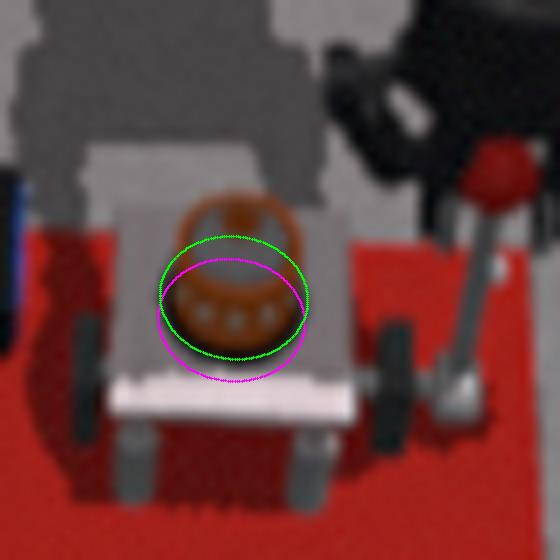

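```bash
python3 chk.py; python3 - <<'E'
from plant import env,sensors
s=sensors.get_state(); print(abs(s["joint_velocities"]).max()); print(env.sign_off())
E
```

```text
25.45 [0.6247 0.2291 0.1509] [-3.   2.3  1. ] 0.32779256969732984
scene [387 197  11   9  71] 201.0 theta 1.1850000000000003
wrist (np.int64(240), np.int64(308)) 274.0 theta 1.1950000000000003
0.0033771590129126512
the job is handed in; nothing more can be done
None
```

I slid the large orange ring over the spindle until it rested on the black seat and let go with the lever still down. I then pinched the red knob, swung the lever upright, and handed the job in at about 25.5 s while still holding it. The hand-in gives no verdict, so the result rests on my own checks.

- **Ring:** the scene and side pictures showed it flat on the seat after release. In the scene and wrist pictures it was still there after the lift.
- **Lever:** the scene camera put it at 1.185 rad and the wrist camera at 1.195 rad, against 1.2 for upright. The arm was still (joint speeds below 0.004 rad/s).
- **Seat height:** the seat's edge in the scene picture matched its outline at 98 mm, not the one at 82.7 mm.
- **Touching:** the gripper held only the knob and was clear of the ring and spindle.

**What went wrong on the way:**
- The first grip on the knob sat too high, so I redid it lower.
- The knob slipped slightly in the grip during the swing. The arm's own position read 1.185 rad while the cameras read about 1.12–1.14, so I trusted the cameras and nudged it on.
- The tool picked up small tilts as it moved, up to about 0.07 rad. I reduced them before the ring and the knob were handled.

I saw no other rings or bystanders move, but I did not measure them at the end.

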